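# Empty the desk tip bin

## Robot

A 7-joint arm with a two-finger parallel gripper is mounted at the origin on the work surface. World frame = base frame: x ahead of the robot, y to its left, z up, the work surface at z = 0. Lengths are in m, angles in rad, forces in N, time in s.
With the tool pointing down it reaches from about 0.35 to 0.9 m from the base axis. Payload 8.1 kg.
Tool frame: the origin (TCP) lies between the finger pads; the fingertips stand 19 mm ahead of it and the grasp point (between the pads) is the TCP; y points along the fingers, x is the direction in which the jaws open and shut, and the axes are right-handed (so a half turn about y gives the same grasp; the last joint's range is limited). The gripper opens to 92 mm and grips with 3 to 60 N. Pads are 19 mm wide; open, the fingers measure 130 mm over their backs; the gripper's body (75 mm by 190 mm) begins 47 mm behind the grasp point.
Start: joints at [1.24, 0.434, 0.025, 1.573, -0.012, 1.134, -0.075], TCP at [0.141, -0.609, 0.246] pointing down, gripper open.
Joint ranges: [-2.62, 2.62], [-0.44, 2.09], [-1.27, 1.32], [0.08, 2.57], [-1.32, 4.46], [0.12, 2], [-2.74, 2.74]. Speed limits (rad/s): [2.22, 2.22, 3.01, 3.01, 3.14, 3.14, 3.14].

## Interface

Orientations are given as a rotation vector (axis times angle).
In Python, from cell import arm gives the robot as it stands.
- The arm moves only by the tool move_arm, never from a script. Its argument "series" is a list of rows, each an object of numbers: "x", "y", "z": the shift along the tool's x, y, z in cm; "rx", "ry", "rz": the turn, a rotation vector about the tool's x, y, z in rad. In form: [{"x": .., "y": .., "z": .., "rx": .., "ry": .., "rz": ..}, ...]. A call has 1 to 12 rows; each row shifts and turns the pose as measured when the row begins, along the tool's axes as they then stand; what a row does not reach is not made up. A row lasts 1/8 s, in which the tool goes at most 62.5 mm and 10.7 degrees, less where a joint would pass 70% of its speed; a pose out of reach is approached as far as the arm can. A call is refused whole if a number of a shift passes 6.25 or a number of a turn 0.188, either way. A call with a gripper value outside its range is refused whole. "jaw" is the finger opening in cm, from 0 to 9.18, set as the call begins (left out, the last holds). The fingers move at their own pace and stop on an object; "newtons" is the grip in N (left out, the last holds). Time passes only in rows, so rows that do not move let the fingers close. It gives the time, the measured TCP pose, the force and the opening at its end, in the units of the state.
- arm.observe(): the state, without advancing time (a new reading comes with each control period).
- arm.get_image(name): name is "scene" or "top" or "wrist"; returns the picture (480x640x3 uint8, blue, green, red); there is no depth.
- arm.camera_params(name): a dict with "K" (3x3 intrinsics, pixels), "R" (3x3) and "t" (3): a world point X has camera coordinates R X + t; the wrist camera has in their place "tool_from_camera" (4x4, takes a point from camera to tool coordinates, whose origin is the TCP and whose axes are the tool frame's). Camera axes: x right, y down, z forward; pixel columns grow to the right and rows downward; lengths in m; the calibration is good to about 2 mm. The wrist camera is an equidistant fisheye: a pixel r from the principal point sees the ray r / f radians off the axis. A picture is of the moment at which its call begins: read the wrist's pose just before it. camera_params takes no time and is no camera call.
- arm.sign_off(): hands the job in, once; it reports no verdict.
The state is a dict: "clock": time; "joints": joint angles; "dq": joint speeds; "joint_efforts": joint torques, N m; "position": TCP position; "ee_rot": TCP orientation; "force": force on the tool from outside, world axes, zero at the start; "ft_torque": the same for the moment, N m; "width": opening from 0.0 (shut) to 1.0 (fully open).
Only numpy, scipy, OpenCV 4.12 (cv2) and the standard library are available. Lean on these libraries where they do the work, as an engineer would, in place of code of your own. Each camera call takes 0.05 s, during which the arm holds its last target.

## Task

Put the empty drinks can and the empty drink carton from the desk into the tilting bin, leaving it upright meanwhile. Then take the tilting bin by its handle bar, tip it right over past its catch so that both fall into the open tub in front of it, and ease it back upright until it clicks home on its stop, without letting it slam. Do not knock or shift the water bottle, the pen cup or the tissue box.

Things in the scene. Friction and masses are not known exactly. Their poses are not given: they have to be found in the camera images.
- skip (a joint): Hinge of the tilting bin, rad: 0 = upright on its stop, grows as it tips, 1.9 = fully dumped stop. A ball catch resists from 0 to about 0.4 (about 6 N at the handle bar with the weight). The heavy bin falls to either side of the balance point at about 1.2, and slams if let go: hold it on the way back, under about 1.5 rad/s, to below 0.1, home past the catch (let go on the catch it may hang at 0.3).
- skip_hinge (a point): Tilting bin: grey V-shaped trough between the stand's cheeks. Point on the hinge axis at mid length, 150 mm above the desk; frame turns with the bin (about -x). Upright: x along the hinge, y towards the dump side, z up, as stand. Inside 208 mm long. Profile (y, z) mm from here: rear rim (-110, 40), floor (-85, -60) to (-40, -60), slope up to the lip (50, 40). End walls to z = 40; walls 5 mm.
- skip_bar (a point): Middle of the bin's steel round handle bar, 18 mm thick, 190 mm long, parallel to the hinge and 157 mm from it, at (y, z) = (-135, 80) mm in the frame of skip_hinge: 230 mm above the desk upright, 307 at the top of its arc, 252 dumped. Free between thin struts at x = +-90 mm; pinched from above, it turns between the fingers through the whole swing.
- stand: Dark steel stand, fixed to the desk, of the tilting bin; origin on the desk under the middle of the hinge. x along the hinge, y towards the dump side. Cheeks 8 mm thick at x = +-124 mm, 170 mm high, y from -70 to 12 mm. The catch's plunger stands 30 mm out of the +x cheek.
- tub: Open grey rectangular tub, fixed, on the dump side of the stand under the lip: 260 (x) by 200 (y) by 60 mm high, walls 4 mm. Origin in the centre of its underside; axes as the stand's.
- can: Empty bottle-shaped aluminium drinks can standing upright, 54 mm diameter up to 86 mm height, then a shoulder and a 36 mm neck, 115 mm high in all; about 40 g. Origin in the centre of its underside, z along its axis.
- can_center (a point): Middle of the can, on its axis, 57.5 mm above its underside.
- carton: Empty white drink carton with a brown band round its middle, lying flat: 105 (x) by 56 (y) by 40 mm high (z); about 40 g. Origin in the centre of its underside.
- carton_center (a point): Middle of the carton, 20 mm above its underside.
- water: Bystander: clear full water bottle, upright, 66 mm diameter, 190 mm high, standing about 85 to 100 mm (centre to centre) from the can, on the can's own +x side. Origin in the centre of its underside.
- pencup: Bystander: black pen cup, 76 mm diameter, 100 mm high, its pens reaching 170 mm height and up to 35 mm from its axis, standing off the carton's own +x end, 115 to 130 mm centre to centre. Origin in the centre of its underside.
- tissues: Bystander: blue tissue box, 160 (x) by 85 (y) by 60 mm high, beyond the stand. Origin in the centre of its underside.
Not all that is in view belongs to the job. What is shaped like the can but purple or red is not meant. Leave any red look-alike of the carton alone.

How it is judged:
On the way, in this order (a step that is already met when the one before it is completed fails the run):
1. both the can and the carton lie in the upright tilting bin, let go (x of can_center in the frame of skip_hinge between -0.105 and 0.105 m and y of can_center in the frame of skip_hinge between -0.105 and 0.05 m and z of can_center in the frame of skip_hinge between -0.06 and 0.06 m and x of carton_center in the frame of skip_hinge between -0.105 and 0.105 m and y of carton_center in the frame of skip_hinge between -0.105 and 0.05 m and z of carton_center in the frame of skip_hinge between -0.06 and 0.06 m and contact force between the fingers and can below 0.05 N and contact force between the fingers and carton below 0.05 N and value of joint skip below 0.12 rad), for 0.2 s.
2. the bin is tipped right over and both empties have fallen into the tub (x of can_center in the frame of tub between -0.13 and 0.13 m and y of can_center in the frame of tub between -0.1 and 0.1 m and z of can_center in the frame of tub between 0 and 0.11 m and x of carton_center in the frame of tub between -0.13 and 0.13 m and y of carton_center in the frame of tub between -0.1 and 0.1 m and z of carton_center in the frame of tub between 0 and 0.11 m and value of joint skip above 1.65 rad), for 0.2 s.
At the end, for the whole second after the job is handed in: The tilting bin is upright on its stop (hinge below 0.06 rad, still), and the centres of can and carton are inside the tub's outline and less than 110 mm above the tub's underside (value of joint skip below 0.06 rad and x of can_center in the frame of tub between -0.13 and 0.13 m and y of can_center in the frame of tub between -0.1 and 0.1 m and z of can_center in the frame of tub between 0 and 0.11 m and x of carton_center in the frame of tub between -0.13 and 0.13 m and y of carton_center in the frame of tub between -0.1 and 0.1 m and z of carton_center in the frame of tub between 0 and 0.11 m and velocity of joint skip below 0.1 rad/s); the robot touches nothing.
It fails at once if the bin swings back faster than 1.8 rad/s (slams) (velocity of joint skip below -1.8 rad/s).
It fails at once if the water bottle is shifted more than 25 mm or tipped over (distance of water from where it was at the start of the episode above 0.025 m or angle between water's own z axis and vertical above 0.35 rad).
It fails at once if the pen cup is shifted more than 25 mm or tipped over (distance of pencup from where it was at the start of the episode above 0.025 m or angle between pencup's own z axis and vertical above 0.35 rad).
It fails at once if the tissue box is shifted more than 25 mm or tipped over (distance of tissues from where it was at the start of the episode above 0.025 m or angle between tissues's own z axis and vertical above 0.35 rad).
It also fails if it takes over 72 s, if anything falls off the work surface, if the arm or the gripper's body presses on something with over 40 N, if the wrist force passes 120 N, or if a joint passes its speed limit or range.

## Working session

There is one attempt and no reset: what is moved stays moved. The work goes in short steps, Python scripts to look and compute and a tool call to move; the robot and the scene stay as the last step left them, time stands still between calls to the robot, and variables do not carry over. Pictures are saved under pics/ and viewed, and the job is handed in when it is done.

Besides the shell and the picture viewer there is one more tool, called after "Call:" as name([rows], argument=value, ...), one row to a line, values as JSON. move_arm: Moves the arm, as the interface text tells. Its arguments: {"type":"object","properties":{"series":{"type":"array","items":{"type":"object","properties":{"x":{"type":"number"},"y":{"type":"number"},"z":{"type":"number"},"rx":{"type":"number"},"ry":{"type":"number"},"rz":{"type":"number"}}}},"jaw":{"type":"number"},"newtons":{"type":"number"}},"required":["series"]}

```bash
ls; mkdir -p pics; cat > h.py <<'E'
import numpy as np, cv2
from cell import arm
from scipy.spatial.transform import Rotation as Ro
E
python3 - <<'E'
from h import *
s=arm.observe();print(s)
for n in("scene","top","wrist"):
    cv2.imwrite(f"pics/{n}0.png",arm.get_image(n)); print(n,arm.camera_params(n))
E
```

```text
pics
{'clock': 0.0, 'joints': array([ 1.24038789,  0.43525571,  0.02495846,  1.57410734, -0.01160288,
        1.13400808, -0.07509291]), 'dq': array([-0.00041718, -0.00116853,  0.00142418,  0.00017537,  0.00125329,
        0.00078918, -0.00148151]), 'joint_efforts': array([ 3.02620974e-04, -6.67857242e+01,  9.84650105e-01, -3.14455891e+01,
       -6.07008906e-02,  4.32223734e-02,  1.28310089e-04]), 'position': array([ 0.14099535, -0.60838216,  0.2449205 ]), 'ee_rot': array([-1.30742814,  1.04078958, -1.03851524]), 'force': array([ 0.31503278, -0.57087093,  0.27375034]), 'ft_torque': array([-0.02230153, -0.00846204,  0.01673463]), 'width': 0.9985346847479751}
scene {'K': array([[612.26874471,   0.        , 323.49036706],
       [  0.        , 612.26874471, 233.66057843],
       [  0.        ,   0.        ,   1.        ]]), 'R': array([[-0.26078051,  0.9653352 ,  0.01102212],
       [ 0.57877412,  0.16547043, -0.79852367],
       [-0.77266684, -0.20186009, -0.60186249]]), 't': array([ 0.11329908, -0.23418636,  2.04811051])}
top {'K': array([[544.82259126,   0.        , 314.60538426],
       [  0.        , 544.82259126, 237.32452093],
       [  0.        ,   0.        ,   1.        ]]), 'R': array([[ 0.00842443, -0.99976255,  0.02009645],
       [-0.98127134, -0.01213304, -0.19224815],
       [ 0.19244633, -0.01810049, -0.98114055]]), 't': array([-0.00441445,  0.57435538,  1.46638174])}
wrist {'K': array([[371.64829954,   0.        , 321.18919168],
       [  0.        , 371.64829954, 241.31316655],
       [  0.        ,   0.        ,   1.        ]]), 'tool_from_camera': array([[ 9.99999867e-01,  1.45462712e-04, -4.94596286e-04,
         3.70122947e-04],
       [ 5.15334249e-04, -2.54722160e-01,  9.67014145e-01,
        -1.38685088e-01],
       [ 1.46798654e-05, -9.67014271e-01, -2.54722201e-01,
         6.75414990e-02],
       [ 0.00000000e+00,  0.00000000e+00,  0.00000000e+00,
         1.00000000e+00]])}
```

View pics/scene0.png

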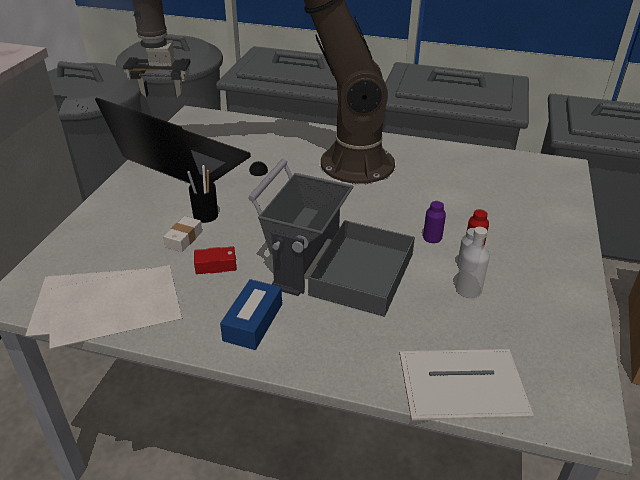

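View pics/top0.png

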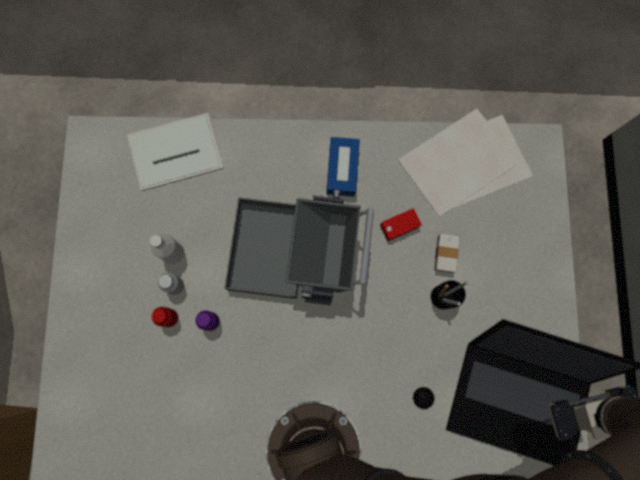

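View pics/wrist0.png

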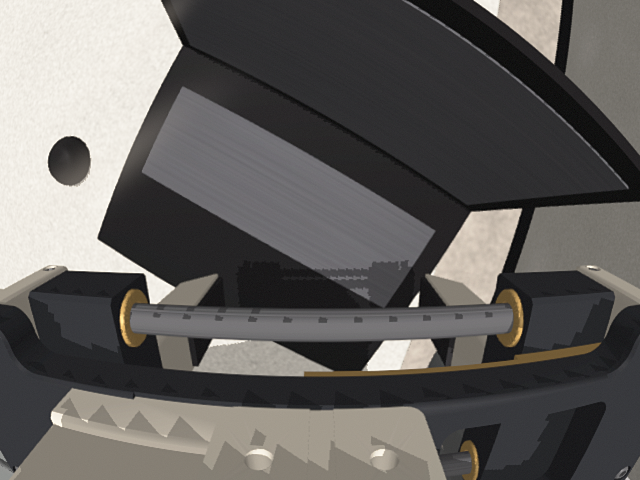

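```bash
python3 - <<'E'
import cv2, numpy as np
s=cv2.imread("pics/scene0.png");t=cv2.imread("pics/top0.png")
def c(im,x0,y0,w,h,k): return cv2.resize(im[y0:y0+h,x0:x0+w],(w*k,h*k),interpolation=cv2.INTER_CUBIC)
a=c(s,410,190,100,120,4);b=c(t,130,220,100,120,4)
cv2.imwrite("pics/c1.png",np.hstack([a,b]))
a=c(s,150,160,100,120,4);b=c(t,375,200,100,120,4)
cv2.imwrite("pics/c2.png",np.hstack([a,b]))
a=c(s,230,140,200,180,4)
cv2.imwrite("pics/c3.png",cv2.resize(a,(667,600)))
b=c(t,215,180,170,140,4)
cv2.imwrite("pics/c4.png",b)
E
```

```text
(no output)
```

View pics/c1.png

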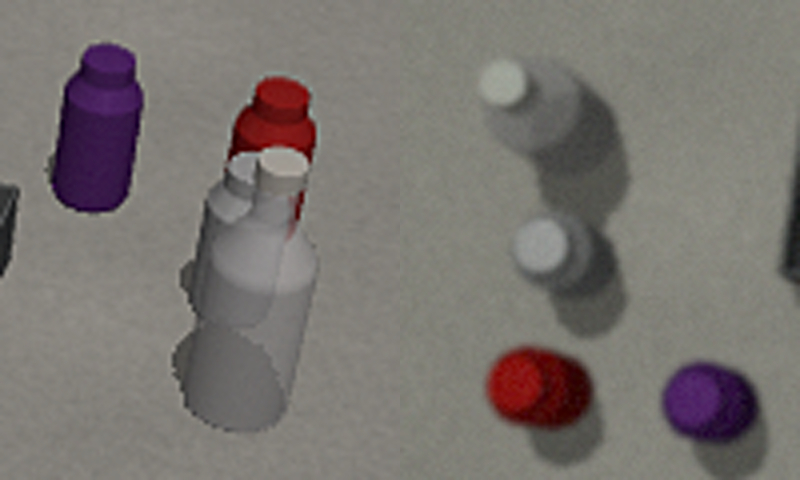

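View pics/c2.png

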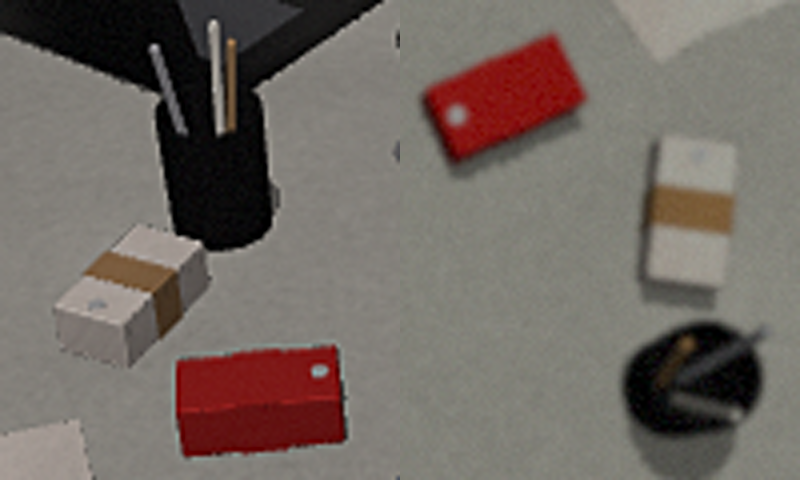

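View pics/c3.png

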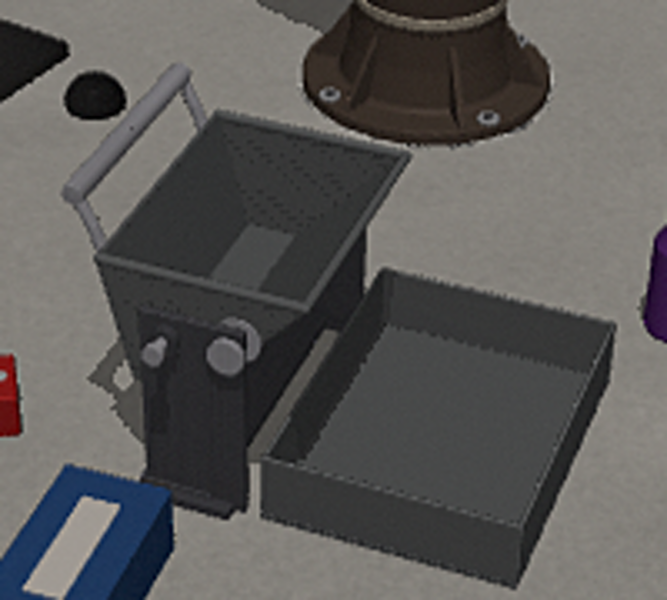

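View pics/c4.png

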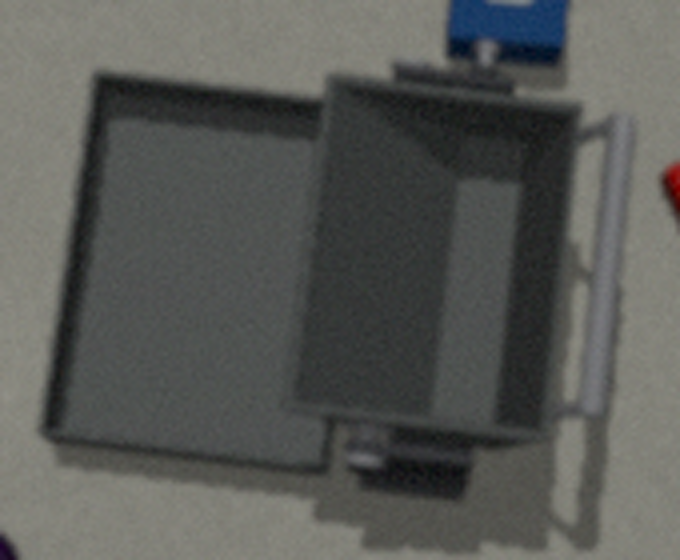

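```bash
cat >> h.py <<'E'
P={n:arm.camera_params(n) for n in("scene","top","wrist")}
def ray(n,uv,st=None):
    p=P[n];x=(uv[0]-p["K"][0,2])/p["K"][0,0];y=(uv[1]-p["K"][1,2])/p["K"][1,1]
    if n!="wrist":
        d=p["R"].T@np.array([x,y,1]);o=-p["R"].T@p["t"]
    else:
        r=np.hypot(x,y);c=np.array([x/r*np.sin(r),y/r*np.sin(r),np.cos(r)])
        T=p["tool_from_camera"];R=Ro.from_rotvec(st["ee_rot"]).as_matrix()
        d=R@T[:3,:3]@c;o=np.array(st["position"])+R@T[:3,3]
    return o,d/np.linalg.norm(d)
def tri(*rays):
    A=0;b=0
    for o,d in rays:
        M=np.eye(3)-np.outer(d,d);A=A+M;b=b+M@o
    X=np.linalg.solve(A,b)
    return X,[1e3*np.linalg.norm((np.eye(3)-np.outer(d,d))@(X-o)) for o,d in rays]
def atz(n,uv,z,st=None):
    o,d=ray(n,uv,st);return o+d*(z-o[2])/d[2]
def pix(n,X):
    p=P[n];c=p["K"]@(p["R"]@np.asarray(X)+p["t"]);return c[:2]/c[2]
E
python3 - <<'E'
from h import *
np.set_printoptions(precision=4,suppress=True)
S=lambda c,o,k:(o[0]+c[0]/k,o[1]+c[1]/k)
def T(name,s,t): 
    X,e=tri(ray("scene",s),ray("top",t));print(name,X,np.round(e,1))
T("cantop",(472.6,231.5),(165.5,281.3))
print(atz("top",(165.5,281.3),.115),atz("scene",(472.6,231.5),.115))
T("water",S((283,160),(410,190),4),S((503-400,83),(130,220),4))
T("barN",(284,161),(363,283));T("barF",(251.6,197.6),(370.7,209.5))
c2s=lambda a:S(a,(150,160),4);c2t=lambda a:S((a[0]-400,a[1]),(375,200),4)
T("carton",c2s((133,277)),c2t((693,210)))
for a,b in [((143,224),(723,287)),((208,240),(648,280)),((130,322),(663,135)),((55,308),(737,140))]: T("cc",c2s(a),c2t(b))
T("pentop",c2s((215,25)),c2t((740,412)))
T("pen2",c2s((155,46)),c2t((765,332)))
T("pen3",c2s((232,42)),c2t((690,345)))
s3=lambda a:S(a,(230,140),3.333);t4=lambda a:S(a,(215,180),4)
for n,a,b in [("rimrearF",(98,258),(580,107)),("rimrearN",(218,113),(550,437)),("lipF",(308,308),(333,80)),("lipN",(410,155),(293,410)),("tubNL",(612,325),(45,433)),("tubFL",(518,525),(100,76))]: T(n,s3(a),t4(b))
E
```

```text
cantop [0.4403 0.3936 0.1143] [0.1 0.1]
[0.4402 0.3934 0.115 ] [0.4412 0.3937 0.115 ]
water [0.5344 0.4066 0.1889] [1.2 1.2]
barN [ 0.4279 -0.1126  0.2317] [1.2 1.2]
barF [ 0.6122 -0.1337  0.2309] [1.1 1.1]
carton [ 0.5384 -0.3751  0.0352] [2.5 2.5]
cc [ 0.4833 -0.3932  0.0388] [2.5 2.5]
cc [ 0.4879 -0.3411  0.0382] [2.1 2.1]
cc [ 0.5909 -0.3532  0.0399] [3.9 3.9]
cc [ 0.5887 -0.4078  0.0383] [2.4 2.4]
pentop [ 0.3874 -0.3686  0.1509] [3.1 3.1]
pen2 [ 0.4389 -0.3869  0.1598] [0.7 0.7]
pen3 [ 0.4288 -0.3348  0.1664] [2.2 2.2]
rimrearF [ 0.6294 -0.1107  0.1892] [1.7 1.7]
rimrearN [ 0.4161 -0.0883  0.1898] [3.6 3.6]
lipF [0.6453 0.0495 0.1886] [2.6 2.6]
lipN [0.4317 0.0726 0.1879] [3.6 3.6]
tubNL [0.4291 0.2445 0.0555] [2.5 2.5]
tubFL [0.6815 0.2152 0.0567] [2.1 2.1]
```

```bash
cat >> h.py <<'E'
np.set_printoptions(precision=4,suppress=True)
hinge=np.array([.5342,.0108,.15]);yw=-6.2*np.pi/180
ux=np.array([np.cos(yw),np.sin(yw),0]);uy=np.array([-np.sin(yw),np.cos(yw),0]);uz=np.array([0,0,1.])
def B(x,y,z): return hinge+x*ux+y*uy+z*uz
def toolR(jawdir):  # x=jaw, y=down
    x=np.array([jawdir[0],jawdir[1],0.]);x/=np.linalg.norm(x);y=-uz
    return np.c_[x,y,np.cross(x,y)]
def go(p,R=None,pr=True):
    s=arm.observe();Rc=Ro.from_rotvec(s["ee_rot"]).as_matrix()
    d=Rc.T@(np.asarray(p)-s["position"])*100
    w=Ro.from_matrix(Rc.T@R).as_rotvec() if R is not None else np.zeros(3)
    print("clock %.2f pos"%s["clock"],s["position"],"shift cm",d,"rot",w,"F",s["force"],"w",s["width"]*9.18,"j",s["joints"])
    return d,w
E
python3 - <<'E'
from h import *
print(Ro.from_rotvec(arm.observe()["ee_rot"]).as_matrix())
c=-7.4*np.pi/180
# jaw across the carton width: both signs
for sg in(1,-1): go([.5377,-.374,.15],toolR(sg*np.array([-np.sin(c),np.cos(c)])))
print(atz("top",(130+137/4,220+385/4),.11), atz("top",(130+290/4,220+400/4),.11))
E
```

```text
[[ 0.2258 -0.0004  0.9742]
 [-0.9742  0.0012  0.2258]
 [-0.0012 -1.     -0.0001]]
clock 0.15 pos [ 0.141  -0.6085  0.2451] shift cm [-13.8777   9.5219  43.9406] rot [-0.0017 -2.7847 -0.0005] F [-0.5062  0.4262  0.97  ] w 9.177435158069681 j [ 1.2404  0.4351  0.025   1.5739 -0.0116  1.134  -0.0751]
clock 0.15 pos [ 0.141  -0.6085  0.2451] shift cm [-13.8777   9.5219  43.9406] rot [ 0.0004  0.3569 -0.0012] F [-0.5062  0.4262  0.97  ] w 9.177435158069681 j [ 1.2404  0.4351  0.025   1.5739 -0.0116  1.134  -0.0751]
[0.3495 0.3923 0.11  ] [0.3407 0.2927 0.11  ]
```

Call:
move_arm([
  {"y": -6, "ry": 0.178},
  {"y": -6, "ry": 0.178},
  {"x": -3.5, "z": 4.5},
  {"x": -3.5, "z": 4.5},
  {"x": -3.5, "z": 4.5},
  {"x": -3.5, "z": 4.5},
  {"x": -3.5, "z": 4.5},
  {"x": -3.5, "z": 4.5},
  {"x": -3.5, "z": 4.5},
], jaw=8.0, newtons=10)

```text
invalid input
```

```bash
cat > g.py <<'E'
from h import *
c=-7.4*np.pi/180
RC=toolR(-np.array([-np.sin(c),np.cos(c)]))
E
python3 - <<'E'
from g import *
s=arm.observe();go([.5377,-.374,.15],RC)
im=arm.get_image("wrist");cv2.imwrite("pics/w1.png",im)
import pickle;pickle.dump(s,open("w1.pkl","wb"))
E
```

```text
clock 0.15 pos [ 0.141  -0.6085  0.2451] shift cm [-13.8777   9.5219  43.9406] rot [ 0.0004  0.3569 -0.0012] F [-0.5062  0.4262  0.97  ] w 9.177435158069681 j [ 1.2404  0.4351  0.025   1.5739 -0.0116  1.134  -0.0751]
```

View pics/w1.png

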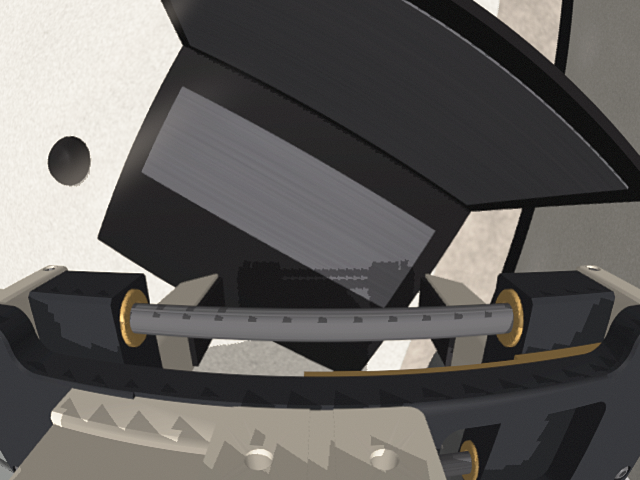

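Call:
move_arm([
  {"x": 0, "y": -6, "z": 0, "rx": 0, "ry": 0.178, "rz": 0},
  {"x": 0, "y": -6, "z": 0, "rx": 0, "ry": 0.178, "rz": 0},
  {"x": -3.5, "y": 0, "z": 4.5, "rx": 0, "ry": 0, "rz": 0},
  {"x": -3.5, "y": 0, "z": 4.5, "rx": 0, "ry": 0, "rz": 0},
  {"x": -3.5, "y": 0, "z": 4.5, "rx": 0, "ry": 0, "rz": 0},
  {"x": -3.5, "y": 0, "z": 4.5, "rx": 0, "ry": 0, "rz": 0},
  {"x": -3.5, "y": 0, "z": 4.5, "rx": 0, "ry": 0, "rz": 0},
  {"x": -3.5, "y": 0, "z": 4.5, "rx": 0, "ry": 0, "rz": 0},
], jaw=8.0, newtons=10)

```text
clock: 1.2
position: [0.4408, -0.4376, 0.3675]
ee_rot: [-1.134, 1.323, -1.318]
force: [-1.0, -1.2, 0.1]
width: 0.866
```

```bash
python3 - <<'E'
from g import *
s=arm.observe();go([.5377,-.374,.15],RC)
im=arm.get_image("wrist");cv2.imwrite("pics/w2.png",im)
import pickle;pickle.dump(s,open("w2.pkl","wb"))
E
```

```text
clock 1.20 pos [ 0.4408 -0.4376  0.3675] shift cm [-7.7353 21.7396  8.6753] rot [ 0.0028 -0.0234 -0.0012] F [-0.9601 -1.2279  0.1365] w 7.954065580533361 j [ 0.7008  0.3646 -0.0077  1.3802  0.0032  1.3998 -1.0303]
```

View pics/w2.png

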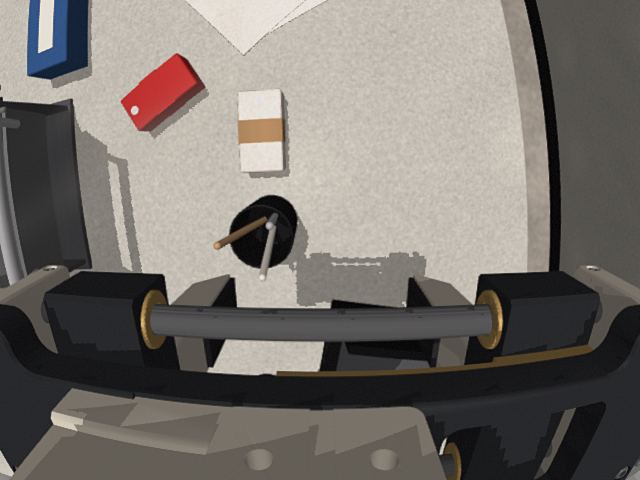

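The wrist view shows the white, brown-banded carton at (261,131), with the red look-alike at (162,92) to be left alone and the pen cup at (265,230). It is the white one that is meant.

```bash
python3 - <<'E'
from g import *
import pickle;s=pickle.load(open("w2.pkl","rb"))
c=[atz("wrist",p,.04,s) for p in[(238,92),(281,89),(284,170),(241,172)]]
print(np.array(c),np.mean(c,0))
print(tri(ray("wrist",(261,131),s),ray("top",(448.25,252.5)),ray("scene",(183.25,229.25))))
E
```

```text
[[ 0.5925 -0.3555  0.04  ]
 [ 0.5857 -0.4097  0.04  ]
 [ 0.4838 -0.3972  0.04  ]
 [ 0.4907 -0.3424  0.04  ]] [ 0.5382 -0.3762  0.04  ]
(array([ 0.5381, -0.3755,  0.0347]), [np.float64(0.4682163608614703), np.float64(2.49470542823083), np.float64(2.6117192001480403)])
```

Call:
move_arm([
  {"x": -3.7, "y": 0, "z": 4.5, "rx": 0, "ry": -0.023, "rz": 0},
  {"x": -3.7, "y": 0, "z": 4.5, "rx": 0, "ry": 0, "rz": 0},
  {"x": 0, "y": 6, "z": 0, "rx": 0, "ry": 0, "rz": 0},
  {"x": 0, "y": 6, "z": 0, "rx": 0, "ry": 0, "rz": 0},
  {"x": 0, "y": 6, "z": 0, "rx": 0, "ry": 0, "rz": 0},
  {"x": 0, "y": 5, "z": 0, "rx": 0, "ry": 0, "rz": 0},
  {"x": 0, "y": 0, "z": 0, "rx": 0, "ry": 0, "rz": 0},
])

```text
clock: 2.12
position: [0.5467, -0.368, 0.1307]
ee_rot: [-1.147, 1.293, -1.288]
force: [0.2, -0.3, -0.2]
width: 0.869
```

```bash
python3 - <<'E'
from g import *
go([.540,-.3755,.028],RC)
E
```

```text
clock 2.12 pos [ 0.5467 -0.368   0.1307] shift cm [ 0.8874 10.2654 -0.5996] rot [-0.0021  0.0168 -0.0068] F [ 0.2293 -0.2583 -0.1663] w 7.979251366531329 j [ 0.5544  0.5955 -0.0602  1.6039  0.0329  0.9439 -1.1979]
```

Call:
move_arm([
  {"x": 0.9, "y": 0, "z": -0.6, "rx": 0, "ry": 0.017, "rz": -0.007},
  {"x": 0, "y": 4, "z": 0, "rx": 0, "ry": 0, "rz": 0},
  {"x": 0, "y": 4, "z": 0, "rx": 0, "ry": 0, "rz": 0},
  {"x": 0, "y": 2.2, "z": 0, "rx": 0, "ry": 0, "rz": 0},
])

```text
clock: 2.62
position: [0.5455, -0.385, 0.0394]
ee_rot: [-1.137, 1.288, -1.326]
force: [-0.1, 1.3, 0.6]
width: 0.876
```

```bash
python3 - <<'E'
from g import *
go([.540,-.3755,.028],RC)
E
```

```text
clock 2.62 pos [ 0.5455 -0.385   0.0394] shift cm [-0.8749  1.1202 -0.6937] rot [-0.0196 -0.0058  0.0109] F [-0.1083  1.2679  0.6151] w 8.040626147518697 j [ 0.5635  0.703  -0.0467  1.667   0.0479  0.7505 -1.2122]
```

Call:
move_arm([
  {"x": -0.9, "y": 0, "z": -0.6, "rx": -0.02, "ry": 0, "rz": 0.01},
  {"x": 0, "y": 1.0, "z": 0, "rx": 0, "ry": 0, "rz": 0},
  {"x": 0, "y": 0, "z": 0, "rx": 0, "ry": 0, "rz": 0},
])

```text
clock: 3.0
position: [0.5421, -0.3775, 0.0339]
ee_rot: [-1.142, 1.305, -1.314]
force: [0.4, 0.8, 0.3]
width: 0.869
```

```bash
python3 - <<'E'
from g import *
go([.540,-.3755,.028],RC)
E
```

```text
clock 3.00 pos [ 0.5421 -0.3775  0.0339] shift cm [-0.1766  0.5862 -0.2374] rot [-0.0036 -0.008   0.0037] F [0.3678 0.8165 0.2626] w 7.975959348570323 j [ 0.5562  0.7089 -0.046   1.6722  0.0466  0.7567 -1.2203]
```

Down a bit more, then close.

Call:
move_arm([
  {"x": -0.2, "y": 0.7, "z": 0, "rx": 0, "ry": 0, "rz": 0},
  {"x": 0, "y": 0.1, "z": 0, "rx": 0, "ry": 0, "rz": 0},
])

```text
clock: 3.25
position: [0.5434, -0.3761, 0.0271]
ee_rot: [-1.141, 1.303, -1.316]
force: [-0.3, -0.7, 0.6]
width: 0.871
```

Call:
move_arm([
  {"x": 0, "y": 0, "z": 0, "rx": 0, "ry": 0, "rz": 0},
  {"x": 0, "y": 0, "z": 0, "rx": 0, "ry": 0, "rz": 0},
  {"x": 0, "y": 0, "z": 0, "rx": 0, "ry": 0, "rz": 0},
  {"x": 0, "y": 0, "z": 0, "rx": 0, "ry": 0, "rz": 0},
  {"x": 0, "y": 0, "z": 0, "rx": 0, "ry": 0, "rz": 0},
], jaw=4.5, newtons=12)

```text
clock: 3.88
position: [0.5434, -0.3762, 0.0272]
ee_rot: [-1.141, 1.303, -1.316]
force: [0.2, 0.5, -0.2]
width: 0.609
```

Call:
move_arm([
  {"x": 0, "y": -5, "z": 0, "rx": 0, "ry": 0, "rz": 0},
  {"x": 0, "y": -6, "z": 0, "rx": 0, "ry": 0, "rz": 0},
  {"x": 0, "y": -6, "z": 0, "rx": 0, "ry": 0, "rz": 0},
  {"x": 0, "y": -6, "z": 0, "rx": 0, "ry": 0, "rz": 0},
  {"x": 0, "y": -5, "z": 0, "rx": 0, "ry": 0, "rz": 0},
  {"x": 0, "y": 0, "z": 0, "rx": 0, "ry": 0, "rz": 0},
])

```text
clock: 4.62
position: [0.5413, -0.3743, 0.3153]
ee_rot: [-1.141, 1.304, -1.315]
force: [0.0, -0.6, -1.2]
width: 0.61
```

```bash
cat >> g.py <<'E'
RB=toolR(-uy)
E
python3 - <<'E'
from g import *
print(B(.046,-.05,.06));go(B(.046,-.05,.17),RB)
cv2.imwrite("pics/w3.png",arm.get_image("wrist"))
E
```

```text
[ 0.5745 -0.0439  0.21  ]
clock 4.62 pos [ 0.5413 -0.3743  0.3153] shift cm [-33.189   -0.6062  -1.2245] rot [-0.0044 -0.029   0.004 ] F [ 0.0028 -0.5574 -1.1949] w 5.6027578704531775 j [ 0.5481  0.4469 -0.0394  1.3794  0.0198  1.3101 -1.2005]
```

View pics/w3.png

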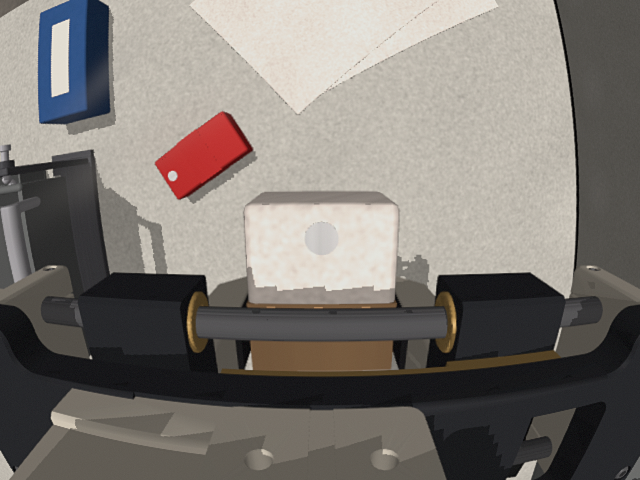

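The carton is held at the right 56 mm width. I'm moving it over the bin.

Call:
move_arm([
  {"x": -3, "y": -0.5, "z": -0.2, "rx": 0, "ry": -0.028, "rz": 0},
  {"x": -5, "y": 0, "z": -0.2, "rx": 0, "ry": 0, "rz": 0},
  {"x": -5, "y": 0, "z": -0.2, "rx": 0, "ry": 0, "rz": 0},
  {"x": -5, "y": 0, "z": -0.2, "rx": 0, "ry": 0, "rz": 0},
  {"x": -5, "y": 0, "z": -0.2, "rx": 0, "ry": 0, "rz": 0},
  {"x": -5, "y": 0, "z": -0.2, "rx": 0, "ry": 0, "rz": 0},
  {"x": -4, "y": 0, "z": 0, "rx": 0, "ry": 0, "rz": 0},
  {"x": -1, "y": 0, "z": 0, "rx": 0, "ry": 0, "rz": 0},
  {"x": 0, "y": 0, "z": 0, "rx": 0, "ry": 0, "rz": 0},
])

```text
clock: 5.8
position: [0.5566, -0.024, 0.3037]
ee_rot: [-1.177, 1.297, -1.266]
force: [0.2, 0.2, -0.3]
width: 0.612
```

```bash
python3 - <<'E'
from g import *
go(B(.046,-.05,.06),RB)
cv2.imwrite("pics/s4.png",arm.get_image("scene"))
E
```

```text
clock 5.80 pos [ 0.5566 -0.024   0.3037] shift cm [1.8251 9.32   2.186 ] rot [ 0.0225  0.0127 -0.0019] F [ 0.1946  0.2302 -0.3393] w 5.615517450792194 j [ 0.0919  0.306  -0.1871  1.6234  0.0528  1.2394 -1.7714]
```

View pics/s4.png

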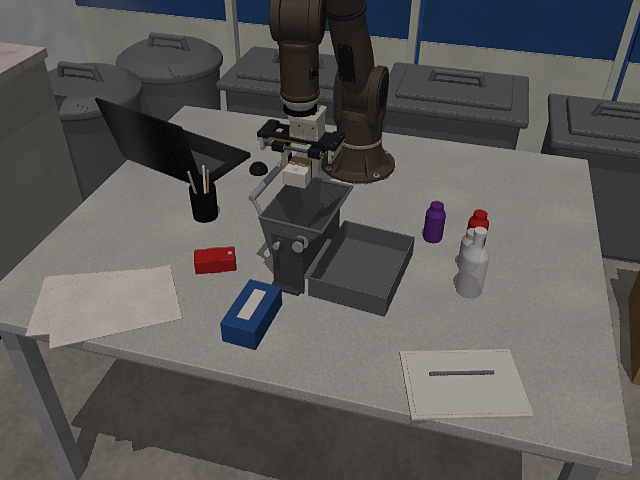

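Call:
move_arm([
  {"x": 1.8, "y": 0, "z": 2.2, "rx": 0.022, "ry": 0.013, "rz": 0},
  {"x": 0, "y": 3, "z": 0, "rx": 0, "ry": 0, "rz": 0},
  {"x": 0, "y": 3, "z": 0, "rx": 0, "ry": 0, "rz": 0},
  {"x": 0, "y": 2, "z": 0, "rx": 0, "ry": 0, "rz": 0},
  {"x": 0, "y": 0, "z": 0, "rx": 0, "ry": 0, "rz": 0},
])

```text
clock: 6.48
position: [0.5793, -0.0583, 0.22]
ee_rot: [-1.148, 1.297, -1.304]
force: [-1.1, -0.1, 0.2]
width: 0.612
```

```bash
python3 - <<'E'
from g import *
go(B(.046,-.05,.056),RB)
E
```

```text
clock 6.47 pos [ 0.5793 -0.0583  0.22  ] shift cm [-1.377   1.3891 -0.6536] rot [-0.0029 -0.0167  0.0033] F [-1.1463 -0.0502  0.2273] w 5.61586382015664 j [ 0.1261  0.3955 -0.1642  1.706   0.0771  1.0438 -1.76  ]
```

Call:
move_arm([
  {"x": -1.0, "y": 0, "z": -0.4, "rx": 0, "ry": -0.016, "rz": 0},
  {"x": 0, "y": 0, "z": 0, "rx": 0, "ry": 0, "rz": 0},
  {"x": 0, "y": 1.2, "z": 0, "rx": 0, "ry": 0, "rz": 0},
  {"x": 0, "y": 0, "z": 0, "rx": 0, "ry": 0, "rz": 0},
])

```text
clock: 6.98
position: [0.5781, -0.0491, 0.2097]
ee_rot: [-1.153, 1.283, -1.296]
force: [0.3, 0.8, -0.2]
width: 0.609
```

```bash
python3 - <<'E'
from g import *
go(B(.046,-.05,.056),RB)
E
```

```text
clock 6.97 pos [ 0.5781 -0.0491  0.2097] shift cm [-0.4845  0.3613 -0.4138] rot [-0.0072 -0.0019  0.0036] F [ 0.2764  0.8143 -0.1863] w 5.591052866331621 j [ 0.1144  0.4001 -0.1702  1.7271  0.0832  1.0145 -1.767 ]
```

Call:
move_arm([
  {"x": 0, "y": 0.3, "z": -0.3, "rx": 0, "ry": 0, "rz": 0},
  {"x": 0, "y": 0, "z": 0, "rx": 0, "ry": 0, "rz": 0},
])

```text
clock: 7.22
position: [0.5749, -0.0488, 0.2065]
ee_rot: [-1.153, 1.283, -1.296]
force: [0.9, -0.3, -1.2]
width: 0.609
```

Call:
move_arm([
  {"x": 0, "y": 0, "z": 0, "rx": 0, "ry": 0, "rz": 0},
  {"x": 0, "y": 0, "z": 0, "rx": 0, "ry": 0, "rz": 0},
  {"x": 0, "y": 0, "z": 0, "rx": 0, "ry": 0, "rz": 0},
  {"x": 0, "y": -5, "z": 0, "rx": 0, "ry": 0, "rz": 0},
  {"x": 0, "y": -5, "z": 0, "rx": 0, "ry": 0, "rz": 0},
  {"x": -5, "y": -2, "z": 0, "rx": 0, "ry": 0, "rz": 0},
  {"x": -5, "y": 0, "z": 0, "rx": 0, "ry": 0, "rz": 0},
], jaw=7.8)

```text
clock: 8.1
position: [0.5859, 0.048, 0.3304]
ee_rot: [-1.148, 1.288, -1.305]
force: [0.0, 0.7, 0.0]
width: 0.85
```

```bash
cat >> g.py <<'E'
can=np.array([.4405,.3936,0]);wat=np.array([.5344,.4066,0])
d=(wat-can)[:2];d/=np.linalg.norm(d);RN=toolR([d[1],-d[0]])
E
python3 - <<'E'
from g import *
go(can+[0,0,.3],RN);print(RN)
cv2.imwrite("pics/s5.png",arm.get_image("scene"))
E
```

```text
clock 8.10 pos [0.5859 0.048  0.3304] shift cm [-32.5913   2.732  -18.5876] rot [-0.0077 -0.2571  0.0058] F [0.0496 0.7121 0.008 ] w 7.804279296243808 j [-0.0269  0.3271 -0.2058  1.5284  0.0761  1.287  -1.9333]
[[ 0.1371 -0.      0.9906]
 [-0.9906 -0.      0.1371]
 [ 0.     -1.     -0.    ]]
```

View pics/s5.png

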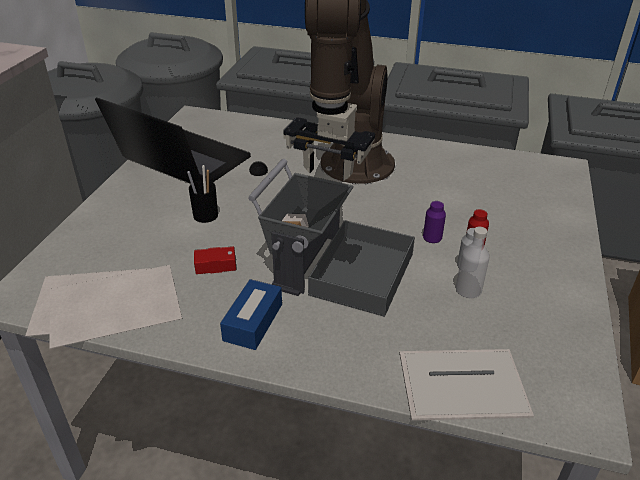

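The carton lies in the bin at about (292,220) and the bin is upright. Next is the silver can. Scene (468,250) and top (166,281) are the can, while the taller clear bottle beside it at top (156,241) is the water. Purple and red at top (207,321) and (163,316) are decoys.

Call:
move_arm([
  {"x": -4.2, "y": 0, "z": -1.5, "rx": 0, "ry": -0.128, "rz": 0},
  {"x": -4.5, "y": 0, "z": -1.4, "rx": 0, "ry": -0.128, "rz": 0},
  {"x": -4.5, "y": 0, "z": -1.2, "rx": 0, "ry": 0, "rz": 0},
  {"x": -4.5, "y": 0, "z": -1.2, "rx": 0, "ry": 0, "rz": 0},
  {"x": -4.5, "y": 0, "z": -1.2, "rx": 0, "ry": 0, "rz": 0},
  {"x": -4.5, "y": 0, "z": -1.2, "rx": 0, "ry": 0, "rz": 0},
  {"x": 0, "y": 0, "z": 0, "rx": 0, "ry": 0, "rz": 0},
])

```text
clock: 9.02
position: [0.4819, 0.3242, 0.328]
ee_rot: [-1.275, 1.088, -1.097]
force: [1.2, -1.4, -0.2]
width: 0.848
```

```bash
python3 - <<'E'
from g import *
import pickle
s=arm.observe();go(can+[0,0,.25],RN)
cv2.imwrite("pics/w6.png",arm.get_image("wrist"));pickle.dump(s,open("w6.pkl","wb"))
E
```

```text
clock 9.03 pos [0.4819 0.3242 0.328 ] shift cm [-7.5154  7.7642 -3.066 ] rot [-0.0067  0.0187  0.0015] F [ 1.1927 -1.3974 -0.1741] w 7.7803165653113115 j [-0.4133  0.3349 -0.3751  1.5376  0.1311  1.2885 -2.2201]
```

View pics/w6.png

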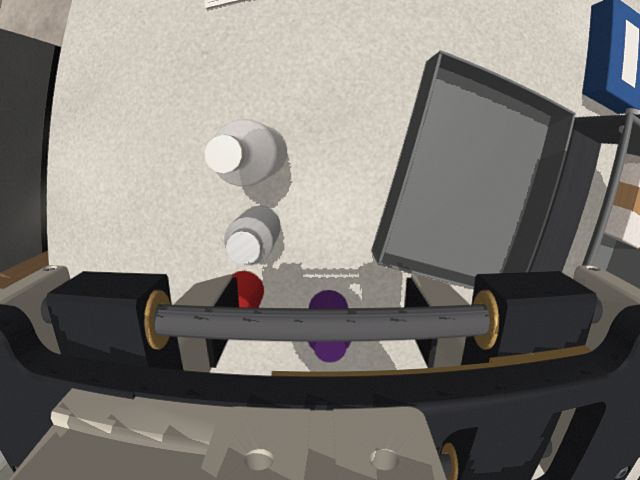

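The wrist view shows the silver can's cap at (243,247) and the water bottle's cap at (223,154). The water is further out, as the text says. The red decoy at (245,290) and the purple one at (328,325) are nearer the robot.

```bash
python3 - <<'E'
from g import *
import pickle
s=pickle.load(open("w6.pkl","rb"))
print(atz("wrist",(243,247),.115,s),atz("wrist",(223,154),.19,s),tri(ray("wrist",(243,247),s),ray("top",(165.5,281.3))))
E
```

```text
[0.4408 0.396  0.115 ] [0.5335 0.4069 0.19  ] (array([0.4403, 0.3953, 0.1123]), [np.float64(1.1891628559714575), np.float64(1.189162855971606)])
```

Call:
move_arm([
  {"x": -3.5, "y": 0, "z": -1.5, "rx": 0, "ry": 0.019, "rz": 0},
  {"x": -3.5, "y": 0, "z": -1.5, "rx": 0, "ry": 0, "rz": 0},
  {"x": 0, "y": 0, "z": 0, "rx": 0, "ry": 0, "rz": 0},
  {"x": 0, "y": 4, "z": 0, "rx": 0, "ry": 0, "rz": 0},
  {"x": 0, "y": 4, "z": 0, "rx": 0, "ry": 0, "rz": 0},
  {"x": 0, "y": 0, "z": 0, "rx": 0, "ry": 0, "rz": 0},
])

```text
clock: 9.82
position: [0.4516, 0.3788, 0.2457]
ee_rot: [-1.26, 1.108, -1.131]
force: [0.5, -0.3, 0.0]
width: 0.852
```

```bash
python3 - <<'E'
from g import *
go(can+[0,0,.08],RN)
E
```

```text
clock 9.82 pos [0.4516 0.3788 0.2457] shift cm [-1.7272 16.5497 -1.1064] rot [-0.011  -0.0172  0.0079] F [ 0.5281 -0.278   0.0499] w 7.824439623111293 j [-0.5229  0.4067 -0.3816  1.6422  0.1789  1.1227 -2.4042]
```

Call:
move_arm([
  {"x": -1.8, "y": 0, "z": -1.0, "rx": -0.01, "ry": -0.017, "rz": 0.008},
  {"x": 0, "y": 0, "z": 0, "rx": 0, "ry": 0, "rz": 0},
  {"x": 0, "y": 3.0, "z": 0, "rx": 0, "ry": 0, "rz": 0},
  {"x": 0, "y": 2.8, "z": 0, "rx": 0, "ry": 0, "rz": 0},
  {"x": 0, "y": 0, "z": 0, "rx": 0, "ry": 0, "rz": 0},
])

```text
clock: 10.45
position: [0.4426, 0.3992, 0.1941]
ee_rot: [-1.259, 1.105, -1.106]
force: [-0.0, -0.0, 0.1]
width: 0.853
```

```bash
python3 - <<'E'
from g import *
go(can+[0,0.001,.08],RN)
E
```

```text
clock 10.45 pos [0.4426 0.3992 0.1941] shift cm [ 0.508  11.4084 -0.3788] rot [-0.0097 -0.0003 -0.0071] F [-0.0458 -0.0279  0.0982] w 7.830558160810125 j [-0.5517  0.461  -0.3846  1.6971  0.2003  1.0101 -2.4386]
```

Call:
move_arm([
  {"x": 0.4, "y": 0, "z": -0.4, "rx": -0.01, "ry": 0, "rz": -0.007},
  {"x": 0, "y": 3.0, "z": 0, "rx": 0, "ry": 0, "rz": 0},
  {"x": 0, "y": 3.0, "z": 0, "rx": 0, "ry": 0, "rz": 0},
  {"x": 0, "y": 0, "z": 0, "rx": 0, "ry": 0, "rz": 0},
])

```text
clock: 10.95
position: [0.4416, 0.397, 0.1402]
ee_rot: [-1.263, 1.106, -1.107]
force: [0.5, 0.1, 0.5]
width: 0.845
```

```bash
python3 - <<'E'
from g import *
go(can+[0,0.001,.08],RN)
E
```

```text
clock 10.95 pos [0.4416 0.397  0.1402] shift cm [ 0.2492  6.0168 -0.1849] rot [-0.0065 -0.0008 -0.0045] F [0.4563 0.0956 0.4827] w 7.758299498136285 j [-0.5624  0.5169 -0.3702  1.7565  0.2312  0.903  -2.4651]
```

Call:
move_arm([
  {"x": 0.2, "y": 2.5, "z": -0.2, "rx": 0, "ry": 0, "rz": 0},
  {"x": 0, "y": 2.5, "z": 0, "rx": 0, "ry": 0, "rz": 0},
  {"x": 0, "y": 1.2, "z": 0, "rx": 0, "ry": 0, "rz": 0},
  {"x": 0, "y": 0, "z": 0, "rx": 0, "ry": 0, "rz": 0},
])

```text
clock: 11.45
position: [0.444, 0.3987, 0.0852]
ee_rot: [-1.252, 1.103, -1.107]
force: [-0.2, -0.5, -0.4]
width: 0.848
```

```bash
python3 - <<'E'
from g import *
go(can+[0,0.001,.08],RN)
cv2.imwrite("pics/w7.png",arm.get_image("wrist"))
E
```

```text
clock 11.45 pos [0.444  0.3987 0.0852] shift cm [ 0.3674  0.5102 -0.4074] rot [-0.0151 -0.0014 -0.0103] F [-0.1741 -0.5429 -0.3552] w 7.787041938713222 j [-0.5805  0.5822 -0.3466  1.8054  0.2719  0.782  -2.4999]
```

View pics/w7.png

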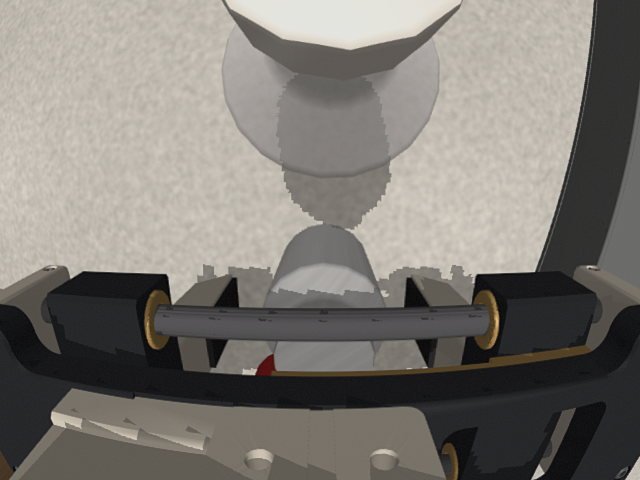

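The can at (325,300) is between the fingers and the water bottle is clear ahead, so I'm closing.

Call:
move_arm([
  {"x": 0.3, "y": 0.4, "z": -0.3, "rx": -0.015, "ry": 0, "rz": -0.01},
  {"x": 0, "y": 0, "z": 0, "rx": 0, "ry": 0, "rz": 0},
])

```text
clock: 11.75
position: [0.4424, 0.3963, 0.0835]
ee_rot: [-1.268, 1.108, -1.108]
force: [-0.1, 0.0, 0.2]
width: 0.85
```

Call:
move_arm([
  {"x": 0, "y": 0, "z": 0, "rx": 0, "ry": 0, "rz": 0},
  {"x": 0, "y": 0, "z": 0, "rx": 0, "ry": 0, "rz": 0},
  {"x": 0, "y": 0, "z": 0, "rx": 0, "ry": 0, "rz": 0},
  {"x": 0, "y": 0, "z": 0, "rx": 0, "ry": 0, "rz": 0},
  {"x": 0, "y": 0, "z": 0, "rx": 0, "ry": 0, "rz": 0},
], jaw=4.5, newtons=12)

```text
clock: 12.38
position: [0.4426, 0.3966, 0.0841]
ee_rot: [-1.267, 1.108, -1.108]
force: [-0.2, -0.0, 0.2]
width: 0.582
```

Call:
move_arm([
  {"x": 0, "y": -3, "z": 0, "rx": 0, "ry": 0, "rz": 0},
  {"x": 0, "y": -4, "z": 0, "rx": 0, "ry": 0, "rz": 0},
  {"x": 0, "y": -5, "z": 0, "rx": 0, "ry": 0, "rz": 0},
  {"x": 0, "y": -5, "z": 0, "rx": 0, "ry": 0, "rz": 0},
  {"x": 0, "y": -5, "z": 0, "rx": 0, "ry": 0, "rz": 0},
  {"x": 0, "y": -4, "z": 0, "rx": 0, "ry": 0, "rz": 0},
  {"x": 0, "y": 0, "z": 0, "rx": 0, "ry": 0, "rz": 0},
])

```text
clock: 13.25
position: [0.4411, 0.3952, 0.3513]
ee_rot: [-1.27, 1.108, -1.107]
force: [0.5, -0.1, -1.3]
width: 0.586
```

```bash
python3 - <<'E'
from g import *
go(B(-.06,-.058,.2),RB)
cv2.imwrite("pics/w8.png",arm.get_image("wrist"))
cv2.imwrite("pics/t8.png",arm.get_image("top"))
E
```

```text
clock 13.25 pos [0.4411 0.3952 0.3513] shift cm [43.5244  0.0984 -3.245 ] rot [ 0.      0.2449 -0.0007] F [ 0.4988 -0.0918 -1.2752] w 5.383045781931958 j [-0.5361  0.3503 -0.4018  1.4626  0.1374  1.3561 -2.3793]
```

View pics/w8.png

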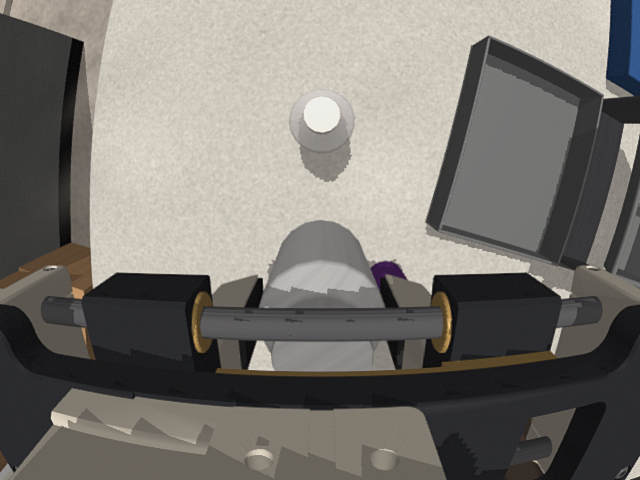

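View pics/t8.png

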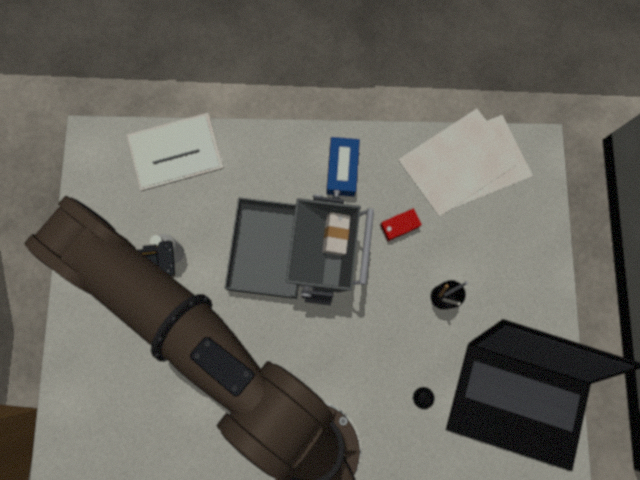

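Call:
move_arm([
  {"x": 2, "y": 0, "z": 0, "rx": 0, "ry": 0.122, "rz": 0},
  {"x": 4, "y": 0, "z": 0.5, "rx": 0, "ry": 0.122, "rz": 0},
  {"x": 5, "y": 0, "z": 0.8, "rx": 0, "ry": 0, "rz": 0},
  {"x": 5, "y": 0, "z": 0.8, "rx": 0, "ry": 0, "rz": 0},
  {"x": 5, "y": 0, "z": 0.8, "rx": 0, "ry": 0, "rz": 0},
  {"x": 5, "y": 0, "z": 0.8, "rx": 0, "ry": 0, "rz": 0},
  {"x": 5, "y": 0, "z": 0.8, "rx": 0, "ry": 0, "rz": 0},
  {"x": 4, "y": 0, "z": 0.8, "rx": 0, "ry": 0, "rz": 0},
  {"x": 3, "y": 0, "z": 0.8, "rx": 0, "ry": 0, "rz": 0},
  {"x": 0, "y": 0, "z": 0, "rx": 0, "ry": 0, "rz": 0},
])

```text
clock: 14.6
position: [0.4607, -0.0065, 0.3323]
ee_rot: [-1.187, 1.311, -1.292]
force: [0.5, 0.5, -0.4]
width: 0.586
```

```bash
python3 - <<'E'
from g import *
go(B(-.06,-.058,.06),RB)
E
```

```text
clock 14.60 pos [ 0.4607 -0.0065  0.3323] shift cm [ 3.0502 12.247   1.5214] rot [ 0.0306 -0.0086  0.0182] F [ 0.5292  0.5415 -0.4056] w 5.383048278269022 j [ 0.011   0.1263 -0.1368  1.7829  0.029   1.2677 -1.8217]
```

Call:
move_arm([
  {"x": 2.6, "y": 0, "z": 1.3, "rx": 0.03, "ry": -0.008, "rz": 0.018},
  {"x": 0, "y": 0, "z": 0, "rx": 0, "ry": 0, "rz": 0},
  {"x": 0, "y": 2, "z": 0, "rx": 0, "ry": 0, "rz": 0},
  {"x": 0, "y": 0, "z": 0, "rx": 0, "ry": 0, "rz": 0},
])

```text
clock: 15.1
position: [0.4683, -0.0307, 0.3077]
ee_rot: [-1.163, 1.293, -1.281]
force: [0.1, 0.0, -1.0]
width: 0.581
```

```bash
python3 - <<'E'
from g import *
go(B(-.06,-.058,.057),RB)
E
```

```text
clock 15.10 pos [ 0.4683 -0.0307  0.3077] shift cm [ 0.9678 10.0665  0.1842] rot [ 0.0084  0.0031 -0.0009] F [ 0.0636  0.0255 -1.0337] w 5.334157597063255 j [ 0.0552  0.1413 -0.1161  1.826   0.0152  1.1834 -1.7414]
```

Call:
move_arm([
  {"x": 0.9, "y": 0, "z": 0.2, "rx": 0.008, "ry": 0.003, "rz": 0},
  {"x": 0, "y": 3, "z": 0, "rx": 0, "ry": 0, "rz": 0},
  {"x": 0, "y": 3, "z": 0, "rx": 0, "ry": 0, "rz": 0},
  {"x": 0, "y": 2, "z": 0, "rx": 0, "ry": 0, "rz": 0},
  {"x": 0, "y": 0, "z": 0, "rx": 0, "ry": 0, "rz": 0},
])

```text
clock: 15.72
position: [0.4712, -0.0396, 0.2284]
ee_rot: [-1.153, 1.284, -1.288]
force: [-0.3, 0.3, -1.4]
width: 0.586
```

```bash
python3 - <<'E'
from g import *
go(B(-.06,-.058,.057),RB)
E
```

```text
clock 15.72 pos [ 0.4712 -0.0396  0.2284] shift cm [ 0.1162  2.1347 -0.2923] rot [-0.0046  0.0023 -0.0013] F [-0.3198  0.2842 -1.3531] w 5.383491132681627 j [ 0.0661  0.2101 -0.1124  1.9503  0.0275  0.9779 -1.7357]
```

Call:
move_arm([
  {"x": 0.1, "y": 1.5, "z": -0.2, "rx": 0, "ry": 0, "rz": 0},
  {"x": 0, "y": 0.6, "z": 0, "rx": 0, "ry": 0, "rz": 0},
  {"x": 0, "y": 0, "z": 0, "rx": 0, "ry": 0, "rz": 0},
])

```text
clock: 16.1
position: [0.4714, -0.0404, 0.2103]
ee_rot: [-1.149, 1.28, -1.29]
force: [0.9, 0.0, 0.7]
width: 0.588
```

```bash
python3 - <<'E'
from g import *
go(B(-.06,-.058,.057),RB)
E
```

```text
clock 16.10 pos [ 0.4714 -0.0404  0.2103] shift cm [ 0.0311  0.324  -0.3137] rot [-0.0095  0.0024 -0.0017] F [0.8628 0.0058 0.6606] w 5.395226251718296 j [ 0.0671  0.2279 -0.1125  1.9781  0.0314  0.9275 -1.7376]
```

Call:
move_arm([
  {"x": 0, "y": 0, "z": 0, "rx": 0, "ry": 0, "rz": 0},
  {"x": 0, "y": 0, "z": 0, "rx": 0, "ry": 0, "rz": 0},
  {"x": 0, "y": 0, "z": 0, "rx": 0, "ry": 0, "rz": 0},
  {"x": 0, "y": -2, "z": 0, "rx": 0, "ry": 0, "rz": 0},
  {"x": 0, "y": -4, "z": 0, "rx": 0, "ry": 0, "rz": 0},
  {"x": 0, "y": -5, "z": 0, "rx": 0, "ry": 0, "rz": 0},
  {"x": 0, "y": -3, "z": 0, "rx": 0, "ry": 0, "rz": 0},
  {"x": 0, "y": 0, "z": 0, "rx": 0, "ry": 0, "rz": 0},
], jaw=6.4)

```text
clock: 17.1
position: [0.4704, -0.0403, 0.3567]
ee_rot: [-1.147, 1.278, -1.291]
force: [0.5, 0.6, -0.5]
width: 0.695
```

```bash
python3 - <<'E'
from g import *
go(B(0,-.135,.2),RB)
cv2.imwrite("pics/w9.png",arm.get_image("wrist"))
im=arm.get_image("scene");cv2.imwrite("pics/s9.png",cv2.resize(im[130:330,210:430],None,fx=3,fy=3,interpolation=cv2.INTER_CUBIC))
E
```

```text
clock 17.10 pos [ 0.4704 -0.0403  0.3567] shift cm [7.7439 0.722  5.756 ] rot [-0.012   0.0027 -0.0021] F [ 0.469   0.5888 -0.4572] w 6.380002937894132 j [ 0.0681  0.1034 -0.1058  1.7486  0.011   1.278  -1.7164]
```

View pics/w9.png

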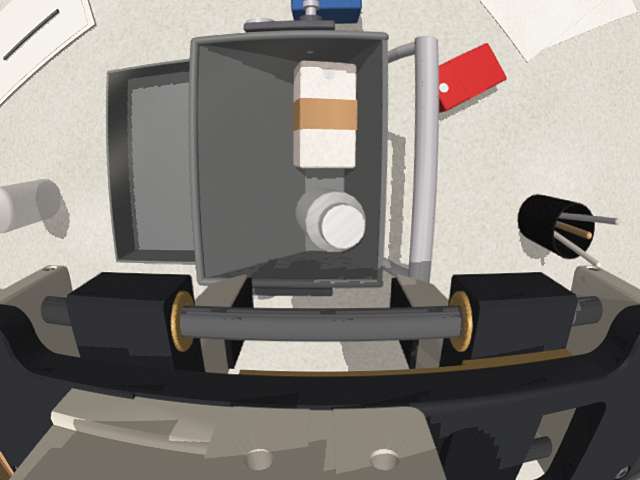

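View pics/s9.png

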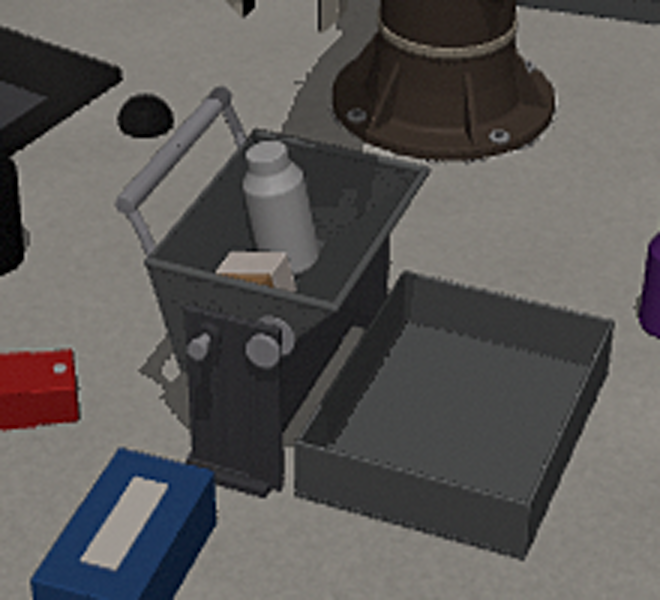

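```bash
python3 - <<'E'
from g import *
s=arm.observe()
for p in [(427,40),(426,150),(421,275)]:
    X=atz("wrist",p,.23,s);d=X-hinge;print(X,d@ux,d@uy)
print(B(0,-.135,.08))
E
```

```text
[ 0.6102 -0.1326  0.23  ] 0.09105352872380743 -0.13434027664939444
[ 0.5282 -0.1228  0.23  ] 0.008505419997409645 -0.13343733490183504
[ 0.434  -0.1142  0.23  ] -0.08610266068880677 -0.13506630452516058
[ 0.5196 -0.1234  0.23  ]
```

Call:
move_arm([
  {"x": 3.4, "y": 0, "z": 2.5, "rx": -0.012, "ry": 0, "rz": 0},
  {"x": 3.6, "y": 0, "z": 2.5, "rx": 0, "ry": 0, "rz": 0},
  {"x": 0, "y": 0, "z": 0, "rx": 0, "ry": 0, "rz": 0},
  {"x": 0, "y": 3, "z": 0, "rx": 0, "ry": 0, "rz": 0},
  {"x": 0, "y": 0, "z": 0, "rx": 0, "ry": 0, "rz": 0},
], jaw=7)

```text
clock: 17.82
position: [0.5095, -0.115, 0.3171]
ee_rot: [-1.168, 1.297, -1.275]
force: [0.3, -0.7, 0.7]
width: 0.761
```

```bash
python3 - <<'E'
from g import *
go(B(0,-.135,.08),RB)
E
```

```text
clock 17.82 pos [ 0.5095 -0.115   0.3171] shift cm [0.7537 8.6908 1.2256] rot [ 0.0153  0.0055 -0.0026] F [ 0.2518 -0.6715  0.6748] w 6.982168255743525 j [ 0.1563  0.2255 -0.0434  1.6962  0.0077  1.2354 -1.5621]
```

Call:
move_arm([
  {"x": 0.7, "y": 0, "z": 1.2, "rx": 0.015, "ry": 0.005, "rz": 0},
  {"x": 0, "y": 0, "z": 0, "rx": 0, "ry": 0, "rz": 0},
  {"x": 0, "y": 3, "z": 0, "rx": 0, "ry": 0, "rz": 0},
  {"x": 0, "y": 2.5, "z": 0, "rx": 0, "ry": 0, "rz": 0},
  {"x": 0, "y": 0, "z": 0, "rx": 0, "ry": 0, "rz": 0},
])

```text
clock: 18.45
position: [0.5237, -0.1224, 0.2649]
ee_rot: [-1.15, 1.283, -1.288]
force: [-0.4, 0.5, 0.4]
width: 0.764
```

```bash
python3 - <<'E'
from g import *
go(B(0,-.135,.08),RB)
E
```

```text
clock 18.45 pos [ 0.5237 -0.1224  0.2649] shift cm [ 0.1571  3.4822 -0.4227] rot [-0.0069  0.0019 -0.003 ] F [-0.4123  0.5421  0.4356] w 7.012555120882114 j [ 0.1653  0.2761 -0.042   1.7609  0.0093  1.098  -1.5563]
```

Call:
move_arm([
  {"x": 0.1, "y": 1.8, "z": -0.3, "rx": 0, "ry": 0, "rz": 0},
  {"x": 0, "y": 1.6, "z": 0, "rx": 0, "ry": 0, "rz": 0},
  {"x": 0, "y": 0.2, "z": 0, "rx": 0, "ry": 0, "rz": 0},
])

```text
clock: 18.82
position: [0.5233, -0.123, 0.2318]
ee_rot: [-1.146, 1.278, -1.291]
force: [-0.1, 0.2, 0.5]
width: 0.766
```

```bash
python3 - <<'E'
from g import *
go(B(0,-.135,.08),RB)
cv2.imwrite("pics/w10.png",arm.get_image("wrist"))
E
```

```text
clock 18.82 pos [ 0.5233 -0.123   0.2318] shift cm [ 0.0825  0.1734 -0.3606] rot [-0.0126  0.0022 -0.003 ] F [-0.0942  0.2072  0.5442] w 7.0352489365321444 j [ 0.1679  0.3018 -0.0438  1.8126  0.0115  1.0148 -1.5567]
```

View pics/w10.png

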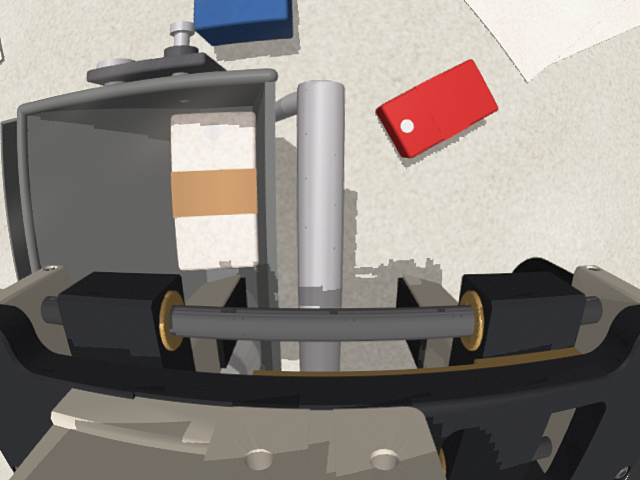

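The bar runs centred between the fingers at column 320, so I'm closing on it.

Call:
move_arm([
  {"x": 0, "y": 0.1, "z": 0, "rx": 0, "ry": 0, "rz": 0},
  {"x": 0, "y": 0, "z": 0, "rx": 0, "ry": 0, "rz": 0},
  {"x": 0, "y": 0, "z": 0, "rx": 0, "ry": 0, "rz": 0},
  {"x": 0, "y": 0, "z": 0, "rx": 0, "ry": 0, "rz": 0},
  {"x": 0, "y": 0, "z": 0, "rx": 0, "ry": 0, "rz": 0},
  {"x": 0, "y": 0, "z": 0, "rx": 0, "ry": 0, "rz": 0},
  {"x": 0, "y": 0, "z": 0, "rx": 0, "ry": 0, "rz": 0},
], jaw=0.5, newtons=40)

```text
clock: 19.75
position: [0.5248, -0.1224, 0.2331]
ee_rot: [-1.143, 1.275, -1.292]
force: [-0.1, -0.1, -0.4]
width: 0.184
```

```bash
cat >> g.py <<'E'
def bar(th):
    a=np.arctan2(80,-135)-th;return B(0,.157*np.cos(a),.157*np.sin(a))
def theta():
    s=arm.observe();d=s["position"]-hinge;a=np.arctan2(d@uz,d@uy)
    print("theta %.3f r %.4f x %.4f"%(np.arctan2(80,-135)-a,np.hypot(d@uz,d@uy),d@ux));return np.arctan2(80,-135)-a
def plan(ths):
    R=Ro.from_rotvec(arm.observe()["ee_rot"]).as_matrix();p=arm.observe()["position"]
    x0=(p-hinge)@ux
    for t in ths:
        q=bar(t)+x0*ux;print(t,(R.T@(q-p)*100).round(2));p=q
E
python3 - <<'E'
from g import *
theta();go(B(0,-.135,.08),RB);plan(np.arange(0.1,1.95,.1))
E
```

```text
theta 0.022 r 0.1572 x 0.0051
clock 19.75 pos [ 0.5248 -0.1224  0.2331] shift cm [ 0.1588  0.2971 -0.5135] rot [-0.0162  0.0029 -0.0037] F [-0.1477 -0.0836 -0.4073] w 1.691600750977376 j [ 0.1673  0.3009 -0.0444  1.8105  0.0108  1.0143 -1.5567]
0.1 [-0.7  -1.    0.02]
0.2 [-1.   -1.21  0.02]
0.30000000000000004 [-1.11 -1.11  0.02]
0.4 [-1.22 -0.99  0.02]
0.5 [-1.31 -0.86  0.02]
0.6 [-1.39 -0.73  0.02]
0.7000000000000001 [-1.46 -0.59  0.01]
0.8 [-1.51 -0.44  0.01]
0.9 [-1.54 -0.28  0.01]
1.0 [-1.56 -0.13  0.01]
1.1 [-1.57  0.03  0.  ]
1.2000000000000002 [-1.56  0.18  0.  ]
1.3000000000000003 [-1.53  0.34 -0.  ]
1.4000000000000001 [-1.49  0.49 -0.  ]
1.5000000000000002 [-1.43  0.64 -0.01]
1.6 [-1.36  0.78 -0.01]
1.7000000000000002 [-1.28  0.91 -0.01]
1.8000000000000003 [-1.18  1.03 -0.01]
1.9000000000000001 [-1.07  1.14 -0.02]
```

Call:
move_arm([
  {"x": -0.7, "y": -1.0, "z": 0, "rx": 0, "ry": 0, "rz": 0},
  {"x": -1.0, "y": -1.2, "z": 0, "rx": 0, "ry": 0, "rz": 0},
  {"x": -1.1, "y": -1.1, "z": 0, "rx": 0, "ry": 0, "rz": 0},
  {"x": -1.2, "y": -1.0, "z": 0, "rx": 0, "ry": 0, "rz": 0},
])

```text
clock: 20.25
position: [0.5285, -0.0895, 0.2749]
ee_rot: [-1.147, 1.277, -1.304]
force: [2.4, -4.7, -4.0]
width: 0.181
```

```bash
python3 - <<'E'
from g import *
t=theta();go(bar(t),RB);plan(np.arange(np.round(t,1)+.1,1.95,.1))
E
```

```text
theta 0.359 r 0.1602 x 0.0052
clock 20.25 pos [ 0.5285 -0.0895  0.2749] shift cm [-0.2002  0.2408 -0.522 ] rot [-0.016  -0.0041  0.0057] F [ 2.3508 -4.6737 -3.9698] w 1.6648453244227392 j [ 0.1077  0.2601 -0.0552  1.7571  0.0232  1.1093 -1.6388]
0.5 [-2.01 -1.02  0.01]
0.6 [-1.38 -0.74  0.01]
0.7 [-1.45 -0.6   0.  ]
0.7999999999999999 [-1.5  -0.45  0.  ]
0.8999999999999999 [-1.54 -0.3  -0.  ]
0.9999999999999999 [-1.56 -0.14 -0.  ]
1.0999999999999999 [-1.57  0.01 -0.01]
1.1999999999999997 [-1.56  0.17 -0.01]
1.2999999999999998 [-1.54  0.32 -0.01]
1.4 [-1.5   0.48 -0.01]
1.4999999999999998 [-1.44  0.62 -0.02]
1.5999999999999996 [-1.37  0.76 -0.02]
1.6999999999999997 [-1.29  0.9  -0.02]
1.7999999999999998 [-1.19  1.02 -0.02]
1.8999999999999997 [-1.08  1.13 -0.02]
```

Tracking the arc well, with about 6 N at the handle as expected. Continuing.

Call:
move_arm([
  {"x": -1.8, "y": -0.8, "z": 0, "rx": 0, "ry": 0, "rz": 0},
  {"x": -1.4, "y": -0.7, "z": 0, "rx": 0, "ry": 0, "rz": 0},
  {"x": -1.4, "y": -0.6, "z": 0, "rx": 0, "ry": 0, "rz": 0},
  {"x": -1.5, "y": -0.4, "z": 0, "rx": 0, "ry": 0, "rz": 0},
])

```text
clock: 20.75
position: [0.5342, -0.0447, 0.3035]
ee_rot: [-1.153, 1.276, -1.333]
force: [-2.9, -10.1, 7.2]
width: 0.184
```

```bash
python3 - <<'E'
from g import *
t=theta();go(bar(t),RB);plan(np.arange(np.round(t,1)+.1,1.95,.1))
E
```

```text
theta 0.691 r 0.1631 x 0.0060
clock 20.75 pos [ 0.5342 -0.0447  0.3035] shift cm [-0.2092  0.5557 -0.6161] rot [-0.0195 -0.02    0.0273] F [ -2.8508 -10.0811   7.1799] w 1.6889687179399426 j [ 0.0232  0.2392 -0.0739  1.7128  0.0516  1.176  -1.7669]
0.7999999999999999 [-1.85  0.03 -0.04]
0.8999999999999999 [-1.53 -0.33 -0.02]
0.9999999999999999 [-1.56 -0.18 -0.03]
1.0999999999999999 [-1.57 -0.02 -0.03]
1.1999999999999997 [-1.56  0.14 -0.03]
1.2999999999999998 [-1.54  0.29 -0.04]
1.4 [-1.5   0.44 -0.04]
1.4999999999999998 [-1.45  0.59 -0.04]
1.5999999999999996 [-1.39  0.73 -0.04]
1.6999999999999997 [-1.31  0.87 -0.04]
1.7999999999999998 [-1.21  0.99 -0.04]
1.8999999999999995 [-1.11  1.11 -0.04]
```

Call:
move_arm([
  {"x": -1.8, "y": 0.1, "z": 0, "rx": 0, "ry": 0, "rz": 0.02},
  {"x": -1.5, "y": -0.2, "z": 0, "rx": 0, "ry": 0, "rz": 0},
  {"x": -1.6, "y": -0.1, "z": 0, "rx": 0, "ry": 0, "rz": 0},
])

```text
clock: 21.12
position: [0.5397, -0.0071, 0.312]
ee_rot: [-1.139, 1.282, -1.339]
force: [-1.7, -4.5, -0.6]
width: 0.183
```

```bash
python3 - <<'E'
from g import *
t=theta();go(bar(t),RB);plan(np.arange(np.round(t,1)+.1,1.95,.1))
E
```

```text
theta 0.930 r 0.1629 x 0.0074
clock 21.12 pos [ 0.5397 -0.0071  0.312 ] shift cm [-0.051   0.563  -0.7578] rot [-0.0253 -0.0308  0.0214] F [-1.6627 -4.4588 -0.5526] w 1.6844285888322832 j [-0.0292  0.2384 -0.0926  1.6928  0.0524  1.1924 -1.8476]
1.0 [-1.16  0.48 -0.05]
1.1 [-1.57 -0.01 -0.05]
1.2000000000000002 [-1.56  0.14 -0.05]
1.3000000000000003 [-1.54  0.3  -0.06]
1.4000000000000004 [-1.5   0.45 -0.06]
1.5000000000000004 [-1.45  0.6  -0.06]
1.6000000000000005 [-1.38  0.74 -0.06]
1.7000000000000006 [-1.3   0.88 -0.06]
1.8000000000000007 [-1.21  1.   -0.06]
1.9000000000000008 [-1.1   1.12 -0.06]
```

Call:
move_arm([
  {"x": -1.3, "y": 0.3, "z": -0.1, "rx": 0, "ry": -0.015, "rz": 0.02},
  {"x": -1.6, "y": 0.1, "z": -0.1, "rx": 0, "ry": -0.015, "rz": 0},
  {"x": -1.6, "y": 0.2, "z": 0, "rx": 0, "ry": 0, "rz": 0},
  {"x": -1.5, "y": 0.3, "z": 0, "rx": 0, "ry": 0, "rz": 0},
])

```text
clock: 21.62
position: [0.5465, 0.0482, 0.3078]
ee_rot: [-1.137, 1.263, -1.316]
force: [-1.2, -3.4, 3.2]
width: 0.184
```

```bash
python3 - <<'E'
from g import *
t=theta();go(bar(t),RB);plan(np.arange(np.round(t,1)+.1,1.95,.1))
E
```

```text
theta 1.275 r 0.1625 x 0.0082
clock 21.62 pos [0.5465 0.0482 0.3078] shift cm [ 0.13    0.5035 -0.8352] rot [-0.033  -0.0061  0.0086] F [-1.1641 -3.3951  3.1663] w 1.6910032807991844 j [-0.0978  0.2534 -0.1256  1.6838  0.0544  1.1784 -1.9242]
1.4000000000000001 [-1.75  1.09 -0.05]
1.5000000000000002 [-1.44  0.62 -0.03]
1.6000000000000003 [-1.37  0.76 -0.03]
1.7000000000000004 [-1.29  0.89 -0.04]
1.8000000000000005 [-1.19  1.02 -0.04]
1.9000000000000006 [-1.09  1.13 -0.04]
```

Call:
move_arm([
  {"x": -1.7, "y": 0.6, "z": 0, "rx": -0.015, "ry": 0, "rz": 0},
  {"x": -1.4, "y": 0.7, "z": 0, "rx": 0, "ry": 0, "rz": 0},
  {"x": -1.4, "y": 0.8, "z": 0, "rx": 0, "ry": 0, "rz": 0},
  {"x": -1.3, "y": 0.9, "z": 0, "rx": 0, "ry": 0, "rz": 0},
])

```text
clock: 22.12
position: [0.5539, 0.1105, 0.2755]
ee_rot: [-1.148, 1.276, -1.307]
force: [-0.7, -3.7, 1.7]
width: 0.18
```

```bash
python3 - <<'E'
from g import *
t=theta();go(bar(t),RB);plan(np.arange(np.round(t,1)+.1,1.95,.1))
im=arm.get_image("scene");cv2.imwrite("pics/s11.png",cv2.resize(im[130:330,210:430],None,fx=3,fy=3,interpolation=cv2.INTER_CUBIC))
E
```

```text
theta 1.715 r 0.1612 x 0.0089
clock 22.12 pos [0.5539 0.1105 0.2755] shift cm [ 0.2661  0.315  -0.8893] rot [-0.0167 -0.0051  0.0082] F [-0.6833 -3.6795  1.7031] w 1.6512875167564005 j [-0.1851  0.3146 -0.1517  1.6809  0.0675  1.1387 -2.0412]
1.8 [-0.75  1.21 -0.02]
1.9000000000000001 [-1.09  1.13 -0.02]
```

View pics/s11.png

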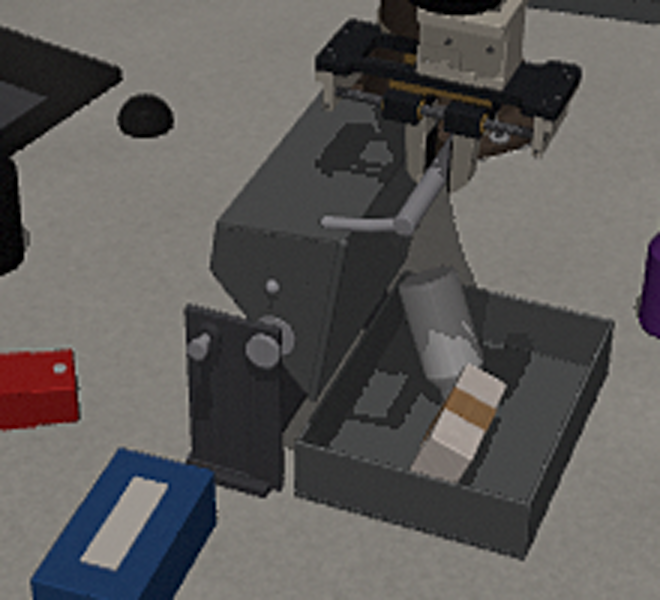

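Both empties are in the tub: the can at crop (440,320) and the carton at (460,420). I'm going nearly to the dumped stop and holding there so they settle.

Call:
move_arm([
  {"x": -0.8, "y": 0.9, "z": 0, "rx": 0, "ry": 0, "rz": 0},
  {"x": -0.4, "y": 0.4, "z": 0, "rx": 0, "ry": 0, "rz": 0},
  {"x": 0, "y": 0, "z": 0, "rx": 0, "ry": 0, "rz": 0},
  {"x": 0, "y": 0, "z": 0, "rx": 0, "ry": 0, "rz": 0},
  {"x": 0, "y": 0, "z": 0, "rx": 0, "ry": 0, "rz": 0},
  {"x": 0, "y": 0, "z": 0, "rx": 0, "ry": 0, "rz": 0},
])

```text
clock: 22.92
position: [0.5558, 0.1264, 0.2598]
ee_rot: [-1.148, 1.276, -1.303]
force: [1.2, -0.5, 0.3]
width: 0.181
```

```bash
python3 - <<'E'
from g import *
t=theta();go(bar(t),RB);plan(np.arange(np.round(t,1)-.1,-.05,-.1))
for n in("scene","top"):
  im=arm.get_image(n);a=im[130:330,210:430] if n=="scene" else im[160:360,190:410]
  cv2.imwrite(f"pics/{n}12.png",cv2.resize(a,None,fx=3,fy=3,interpolation=cv2.INTER_CUBIC))
E
```

```text
theta 1.854 r 0.1607 x 0.0090
clock 22.93 pos [0.5558 0.1264 0.2598] shift cm [ 0.2682  0.2374 -0.9014] rot [-0.016  -0.0027  0.0056] F [ 1.2056 -0.4932  0.2509] w 1.6571956994659873 j [-0.2061  0.3356 -0.1578  1.6911  0.0714  1.108  -2.0682]
1.7999999999999998 [ 0.86 -0.35  0.01]
1.6999999999999997 [ 1.19 -1.02  0.02]
1.5999999999999996 [ 1.29 -0.9   0.02]
1.4999999999999996 [ 1.37 -0.76  0.02]
1.3999999999999995 [ 1.44 -0.62  0.01]
1.2999999999999994 [ 1.5  -0.48  0.01]
1.1999999999999993 [ 1.54 -0.32  0.01]
1.0999999999999992 [ 1.56 -0.17  0.01]
0.9999999999999991 [ 1.57 -0.01  0.  ]
0.899999999999999 [1.56 0.14 0.  ]
0.7999999999999989 [ 1.54  0.3  -0.  ]
0.6999999999999988 [ 1.5   0.45 -0.  ]
0.5999999999999988 [ 1.45  0.6  -0.01]
0.49999999999999867 [ 1.38  0.74 -0.01]
0.3999999999999986 [ 1.3   0.87 -0.01]
0.2999999999999985 [ 1.21  1.   -0.01]
0.1999999999999984 [ 1.1   1.12 -0.01]
0.09999999999999831 [ 0.99  1.22 -0.02]
-1.7763568394002505e-15 [ 0.86  1.31 -0.02]
```

View pics/scene12.png

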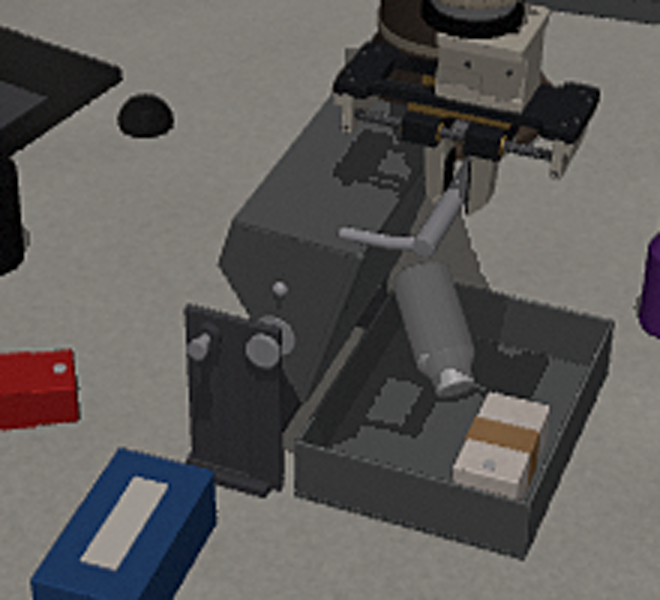

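View pics/top12.png

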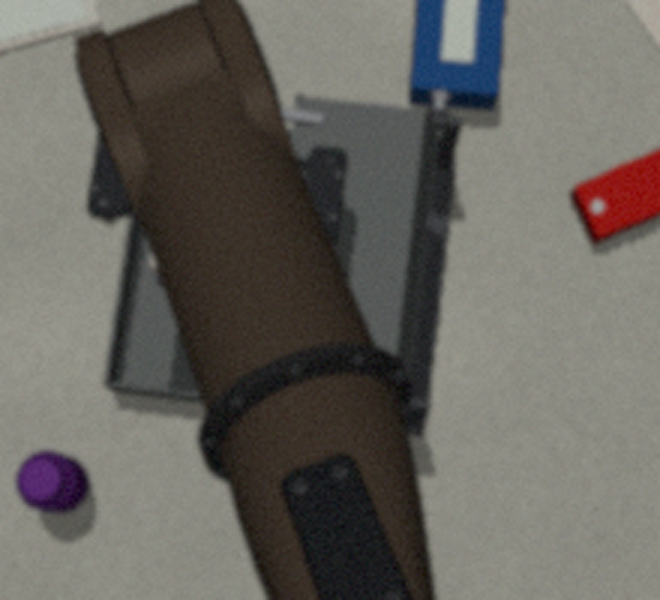

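```bash
python3 - <<'E'
from g import *
import pickle
s=arm.observe();pickle.dump(s,open("w12.pkl","wb"))
cv2.imwrite("pics/w12.png",arm.get_image("wrist"))
t=hinge[2]
# tub: corner pts measured, in stand frame
for p in [(.4291,.2445),(.6815,.2152)]:
    d=np.array([*p,0])-hinge;print(d@ux,d@uy)
E
```

```text
-0.1297247157419879 0.2209823479956271
0.12436336868681097 0.21911276213143843
```

View pics/w12.png

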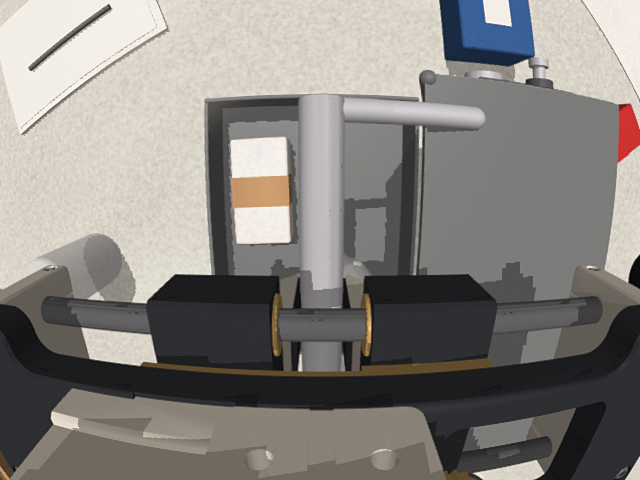

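```bash
python3 - <<'E'
from g import *
import pickle
from scipy.optimize import least_squares
s=pickle.load(open("w12.pkl","rb"))
print(tri(ray("scene",(361.7,258.3)),ray("wrist",(358,268),s)))
n0=(210+457/3,130+382/3);b0=(210+420/3,130+278/3)
for z in(.02,.03,.04,.06):
    N=atz("scene",n0,z)
    # base centre at 115mm from the neck on the base ray
    o,d=ray("scene",b0);u=o-N;b=u@d;disc=b*b-(u@u-.115**2)
    out=[]
    for sg in(-1,1):
        if disc>0:
            X=o+d*(-b+sg*disc**.5);q=X-hinge;out.append((X,q@ux,q@uy))
    q=N-hinge;print(z,N,q@ux,q@uy,out)
E
```

```text
(array([ 0.484 ,  0.1048, -0.0024]), [np.float64(15.067066433487865), np.float64(15.067066433487867)])
0.02 [0.5047 0.1253 0.02  ] -0.04170573915537791 0.11060449728613878 [(array([0.5088, 0.0886, 0.1289]), np.float64(-0.03367392531729587), np.float64(0.07455142910132263)), (array([0.4118, 0.0686, 0.0572]), np.float64(-0.12796856636744164), np.float64(0.04427948731177976))]
0.03 [0.5168 0.1274 0.03  ] -0.029873331589713396 0.11402601848784123 [(array([0.5225, 0.0914, 0.1391]), np.float64(-0.020310897166060438), np.float64(0.0788414375877126)), (array([0.4231, 0.071 , 0.0656]), np.float64(-0.11690312438523905), np.float64(0.047831888719009924))]
0.04 [0.5289 0.1295 0.04  ] -0.01804092402404887 0.11744753968954365 [(array([0.5362, 0.0942, 0.1492]), np.float64(-0.006985450382423788), np.float64(0.0831193811151648)), (array([0.4346, 0.0733, 0.0741]), np.float64(-0.10580010103543769), np.float64(0.05139635508517789))]
0.06 [0.5532 0.1338 0.06  ] 0.0056238911072803875 0.12429058209294855 [(array([0.5635, 0.0998, 0.1694]), np.float64(0.019562343406111182), np.float64(0.09164216946514045)), (array([0.4575, 0.078 , 0.091 ]), np.float64(-0.08349095455709662), np.float64(0.05855838652244247))]
```

Call:
move_arm([
  {"x": 0, "y": 0, "z": 0, "rx": 0, "ry": 0, "rz": 0},
  {"x": 0, "y": 0, "z": 0, "rx": 0, "ry": 0, "rz": 0},
  {"x": 0, "y": 0, "z": 0, "rx": 0, "ry": 0, "rz": 0},
  {"x": 0, "y": 0, "z": 0, "rx": 0, "ry": 0, "rz": 0},
])

```text
clock: 23.58
position: [0.5558, 0.1263, 0.2598]
ee_rot: [-1.148, 1.276, -1.303]
force: [0.6, 0.3, 0.3]
width: 0.185
```

```bash
python3 - <<'E'
from g import *
theta()
im=arm.get_image("scene");a=im[200:310,300:430]
cv2.imwrite("pics/s13.png",cv2.resize(a,None,fx=5,fy=5,interpolation=cv2.INTER_CUBIC))
E
```

```text
theta 1.854 r 0.1606 x 0.0090
```

View pics/s13.png

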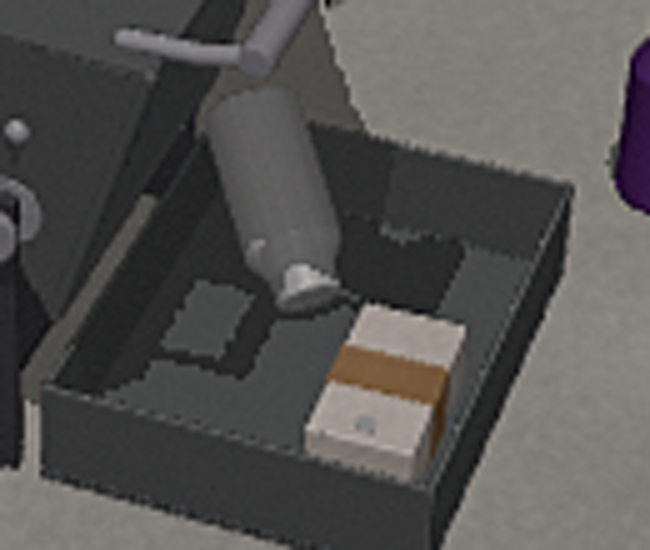

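Call:
move_arm([
  {"x": 0.6, "y": -0.6, "z": 0, "rx": 0, "ry": 0, "rz": 0},
  {"x": 1.1, "y": -0.9, "z": 0, "rx": 0, "ry": 0, "rz": 0},
  {"x": 1.2, "y": -0.8, "z": 0, "rx": 0, "ry": 0, "rz": 0},
  {"x": 1.3, "y": -0.7, "z": 0, "rx": 0, "ry": 0, "rz": 0},
])

```text
clock: 24.12
position: [0.5516, 0.089, 0.2919]
ee_rot: [-1.142, 1.275, -1.294]
force: [2.6, 6.1, -1.4]
width: 0.185
```

```bash
python3 - <<'E'
from g import *
t=theta();go(bar(t),RB);plan(np.arange(np.round(t,1)-.1,.7,-.1))
im=arm.get_image("scene");a=im[130:310,230:430]
cv2.imwrite("pics/s14.png",cv2.resize(a,None,fx=3,fy=3,interpolation=cv2.INTER_CUBIC))
E
```

```text
theta 1.547 r 0.1627 x 0.0088
clock 24.12 pos [0.5516 0.089  0.2919] shift cm [ 0.2817  0.4843 -0.8943] rot [-0.0182  0.0014 -0.0033] F [ 2.6194  6.0673 -1.391 ] w 1.7024849017271084 j [-0.1441  0.2895 -0.1474  1.6744  0.05    1.1631 -1.9822]
1.4 [ 2.37 -0.48  0.01]
1.2999999999999998 [ 1.49 -0.49  0.01]
1.1999999999999997 [ 1.53 -0.34  0.  ]
1.0999999999999996 [ 1.56 -0.18  0.  ]
0.9999999999999996 [ 1.57 -0.03 -0.  ]
0.8999999999999995 [ 1.56  0.13 -0.  ]
0.7999999999999994 [ 1.54  0.28 -0.01]
```

View pics/s14.png

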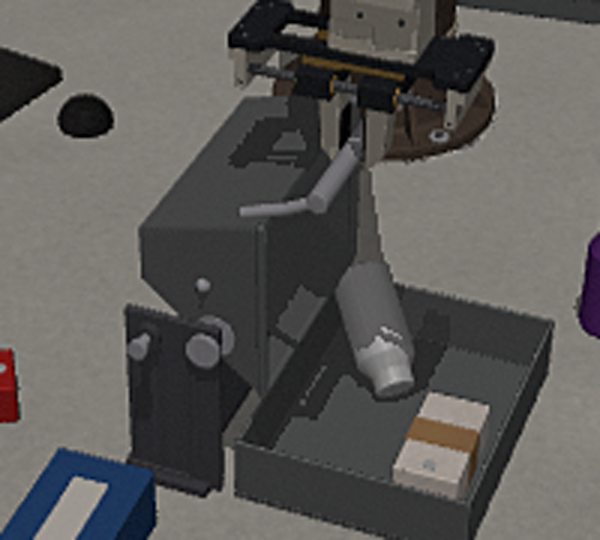

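Call:
move_arm([
  {"x": 1.3, "y": -0.5, "z": 0, "rx": 0, "ry": 0, "rz": 0},
  {"x": 0, "y": 0, "z": 0, "rx": 0, "ry": 0, "rz": 0},
])

```text
clock: 24.42
position: [0.5502, 0.0762, 0.2995]
ee_rot: [-1.137, 1.275, -1.293]
force: [2.7, -0.2, -4.9]
width: 0.183
```

```bash
python3 - <<'E'
from g import *
theta()
im=arm.get_image("scene");a=im[190:310,300:430]
cv2.imwrite("pics/s15.png",cv2.resize(a,None,fx=5,fy=5,interpolation=cv2.INTER_CUBIC))
E
```

```text
theta 1.456 r 0.1637 x 0.0089
```

View pics/s15.png

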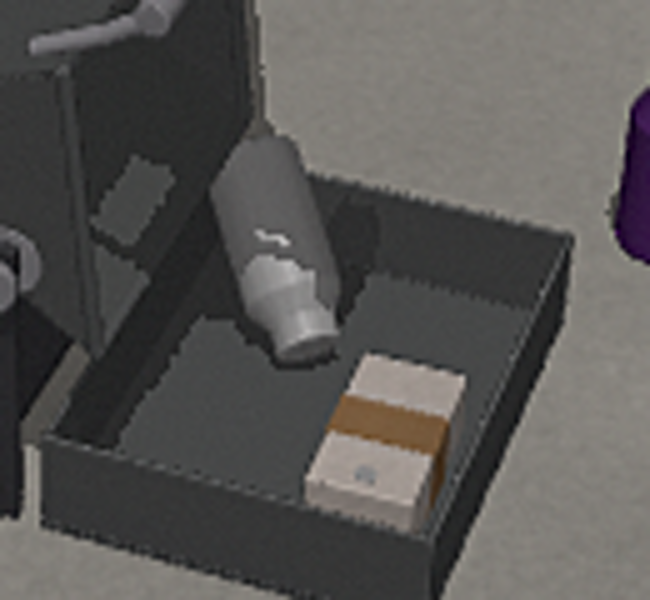

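The can and carton haven't moved, so I'm continuing the return.

Call:
move_arm([
  {"x": 1.5, "y": -0.3, "z": 0, "rx": 0, "ry": 0, "rz": 0},
  {"x": 1.5, "y": -0.1, "z": 0, "rx": 0, "ry": 0, "rz": 0},
  {"x": 1.5, "y": 0, "z": 0, "rx": 0, "ry": 0, "rz": 0},
  {"x": 1.5, "y": 0.1, "z": 0, "rx": 0, "ry": 0, "rz": 0},
])

```text
clock: 24.98
position: [0.5452, 0.0309, 0.3098]
ee_rot: [-1.125, 1.266, -1.273]
force: [-8.2, 7.1, 21.9]
width: 0.181
```

```bash
python3 - <<'E'
from g import *
t=theta();go(bar(t),RB);plan(np.arange(np.round(t,1)-.1,-.1,-.1))
im=arm.get_image("scene");a=im[130:310,230:430]
cv2.imwrite("pics/s16.png",cv2.resize(a,None,fx=3,fy=3,interpolation=cv2.INTER_CUBIC))
E
```

```text
theta 1.168 r 0.1612 x 0.0087
clock 24.98 pos [0.5452 0.0309 0.3098] shift cm [ 0.0517  0.3891 -0.8846] rot [-0.0282  0.0153 -0.025 ] F [-8.1961  7.0561 21.9117] w 1.6578970550936558 j [-0.0428  0.2471 -0.1263  1.6873  0.0153  1.1753 -1.8342]
1.0999999999999999 [ 1.12  0.28 -0.03]
0.9999999999999999 [ 1.57 -0.06 -0.02]
0.8999999999999999 [ 1.57  0.1  -0.03]
0.7999999999999999 [ 1.55  0.25 -0.03]
0.7 [ 1.52  0.4  -0.04]
0.6 [ 1.47  0.55 -0.04]
0.5 [ 1.41  0.7  -0.04]
0.4 [ 1.33  0.83 -0.04]
0.30000000000000004 [ 1.24  0.96 -0.05]
0.20000000000000007 [ 1.14  1.08 -0.05]
0.10000000000000009 [ 1.02  1.19 -0.05]
2.220446049250313e-16 [ 0.9   1.29 -0.05]
```

View pics/s16.png

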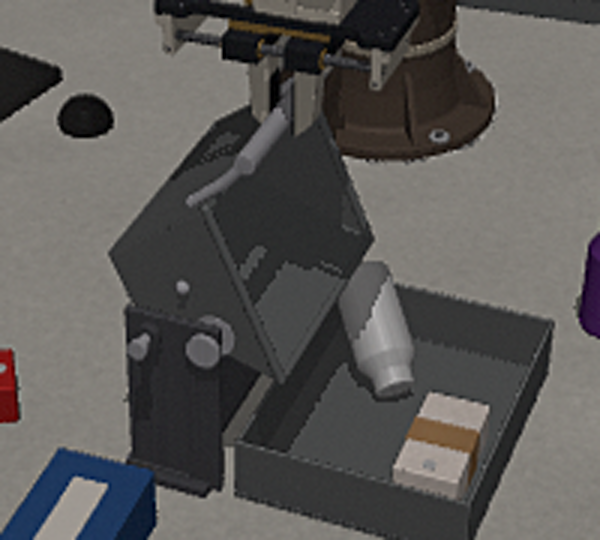

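Call:
move_arm([
  {"x": 1.3, "y": -0.1, "z": 0, "rx": 0, "ry": 0, "rz": -0.01},
  {"x": 1.5, "y": 0, "z": 0, "rx": 0, "ry": 0.01, "rz": -0.01},
  {"x": 1.5, "y": 0.1, "z": 0, "rx": 0, "ry": 0, "rz": 0},
])

```text
clock: 25.4
position: [0.54, -0.0122, 0.31]
ee_rot: [-1.135, 1.265, -1.293]
force: [0.2, 2.5, 2.0]
width: 0.184
```

```bash
python3 - <<'E'
from g import *
t=theta();go(bar(t),RB);plan(np.arange(np.round(t,1)-.1,-.1,-.1))
E
```

```text
theta 0.898 r 0.1616 x 0.0083
clock 25.40 pos [ 0.54   -0.0122  0.31  ] shift cm [-0.0656  0.4313 -0.8386] rot [-0.0279  0.0063 -0.0064] F [0.2441 2.4679 2.0397] w 1.6852325080925532 j [ 0.0057  0.2374 -0.1011  1.6989  0.0248  1.1779 -1.7742]
0.8 [ 1.45  0.73 -0.03]
0.7000000000000001 [ 1.51  0.43 -0.02]
0.6000000000000001 [ 1.46  0.58 -0.03]
0.5000000000000001 [ 1.39  0.72 -0.03]
0.40000000000000013 [ 1.31  0.86 -0.03]
0.30000000000000016 [ 1.22  0.99 -0.04]
0.20000000000000018 [ 1.12  1.1  -0.04]
0.1000000000000002 [ 1.    1.21 -0.04]
2.220446049250313e-16 [ 0.87  1.3  -0.04]
```

Call:
move_arm([
  {"x": 1.4, "y": 0.4, "z": 0, "rx": 0, "ry": 0, "rz": 0},
  {"x": 1.5, "y": 0.4, "z": 0, "rx": 0, "ry": 0, "rz": 0},
  {"x": 1.4, "y": 0.6, "z": 0, "rx": 0, "ry": 0, "rz": 0},
  {"x": 1.3, "y": 0.7, "z": 0, "rx": 0, "ry": 0, "rz": 0},
])

```text
clock: 25.9
position: [0.5329, -0.0738, 0.2866]
ee_rot: [-1.137, 1.269, -1.295]
force: [-0.7, 2.4, 1.2]
width: 0.183
```

```bash
python3 - <<'E'
from g import *
t=theta();go(bar(t),RB);plan(np.arange(np.round(t,1)-.1,-.1,-.1))
E
```

```text
theta 0.483 r 0.1604 x 0.0078
clock 25.90 pos [ 0.5329 -0.0738  0.2866] shift cm [-0.1825  0.2752 -0.7889] rot [-0.0244  0.0036 -0.0046] F [-0.7367  2.424   1.2153] w 1.6765328518968814 j [ 0.0948  0.2505 -0.0684  1.7403  0.0158  1.1268 -1.6533]
0.4 [ 0.91  1.02 -0.03]
0.30000000000000004 [ 1.22  0.99 -0.03]
0.20000000000000007 [ 1.11  1.1  -0.03]
0.10000000000000009 [ 1.    1.21 -0.03]
1.1102230246251565e-16 [ 0.87  1.3  -0.04]
```

Call:
move_arm([
  {"x": 0.9, "y": 0.8, "z": 0, "rx": 0, "ry": 0, "rz": 0},
  {"x": 1.0, "y": 0.9, "z": 0, "rx": 0, "ry": 0, "rz": 0},
  {"x": 1.0, "y": 1.0, "z": 0, "rx": 0, "ry": 0, "rz": 0},
])

```text
clock: 26.28
position: [0.5292, -0.106, 0.2574]
ee_rot: [-1.139, 1.271, -1.296]
force: [-1.8, 1.1, -2.1]
width: 0.188
```

```bash
python3 - <<'E'
from g import *
t=theta();go(bar(0),RB)
E
```

```text
theta 0.209 r 0.1586 x 0.0076
clock 26.27 pos [ 0.5292 -0.106   0.2574] shift cm [ 1.8448  2.7111 -0.8295] rot [-0.0224  0.0021 -0.0031] F [-1.7548  1.0906 -2.1475] w 1.7253020362055072 j [ 0.1423  0.2771 -0.0527  1.7793  0.0133  1.0631 -1.5915]
```

Call:
move_arm([
  {"x": 0.7, "y": 0.9, "z": 0, "rx": 0, "ry": 0, "rz": 0},
  {"x": 0.6, "y": 0.9, "z": 0, "rx": 0, "ry": 0, "rz": 0},
  {"x": 0.3, "y": 0.5, "z": 0, "rx": 0, "ry": 0, "rz": 0},
  {"x": 0, "y": 0, "z": 0, "rx": 0, "ry": 0, "rz": 0},
])

```text
clock: 26.78
position: [0.5275, -0.1227, 0.2331]
ee_rot: [-1.139, 1.272, -1.295]
force: [-3.9, 0.8, 3.9]
width: 0.182
```

```bash
python3 - <<'E'
from g import *
t=theta();go(bar(0),RB)
E
```

```text
theta 0.022 r 0.1572 x 0.0078
clock 26.77 pos [ 0.5275 -0.1227  0.2331] shift cm [ 0.1608  0.2848 -0.7832] rot [-0.0212  0.0024 -0.0039] F [-3.9188  0.7588  3.9176] w 1.6739875018485098 j [ 0.169   0.3026 -0.0464  1.8082  0.0113  1.01   -1.5577]
```

Back exactly at the closing pose. I'm pressing lightly to confirm it is on the stop.

Call:
move_arm([
  {"x": 0.1, "y": 0.3, "z": 0, "rx": 0, "ry": 0, "rz": 0},
  {"x": 0, "y": 0.1, "z": 0, "rx": 0, "ry": 0, "rz": 0},
  {"x": 0, "y": 0, "z": 0, "rx": 0, "ry": 0, "rz": 0},
])

```text
clock: 27.15
position: [0.5275, -0.1227, 0.2331]
ee_rot: [-1.139, 1.269, -1.294]
force: [-1.3, 0.9, -5.2]
width: 0.186
```

```bash
python3 - <<'E'
from g import *
t=theta();go(bar(0),RB)
im=arm.get_image("scene");a=im[130:310,230:430]
cv2.imwrite("pics/s17.png",cv2.resize(a,None,fx=3,fy=3,interpolation=cv2.INTER_CUBIC))
E
```

```text
theta 0.022 r 0.1572 x 0.0077
clock 27.15 pos [ 0.5275 -0.1227  0.2331] shift cm [ 0.1606  0.2904 -0.779 ] rot [-0.0235  0.0046 -0.0042] F [-1.2836  0.8527 -5.2293] w 1.7115619921001022 j [ 0.1697  0.3012 -0.0469  1.8101  0.011   1.0072 -1.5551]
```

View pics/s17.png

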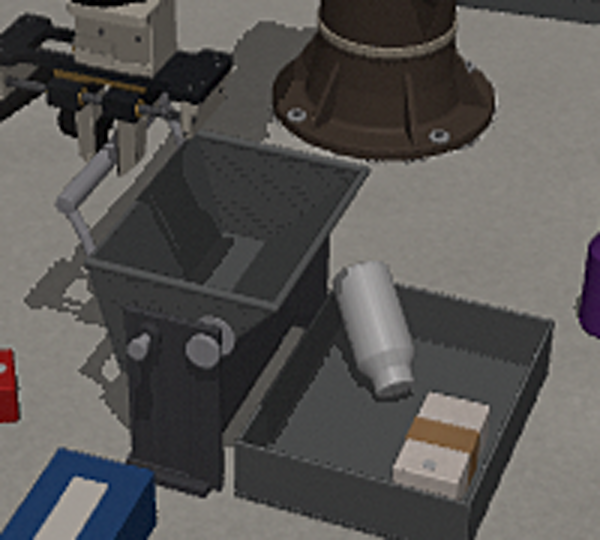

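The bin is home on its stop, and the can and carton are both in the tub. Releasing and backing off.

Call:
move_arm([
  {"x": 0, "y": 0, "z": 0, "rx": 0, "ry": 0, "rz": 0},
  {"x": 0, "y": 0, "z": 0, "rx": 0, "ry": 0, "rz": 0},
  {"x": 0, "y": 0, "z": 0, "rx": 0, "ry": 0, "rz": 0},
  {"x": 0, "y": 0, "z": 0, "rx": 0, "ry": 0, "rz": 0},
  {"x": 0, "y": -2, "z": 0, "rx": 0, "ry": 0, "rz": 0},
  {"x": 0, "y": -4, "z": 0, "rx": 0, "ry": 0, "rz": 0},
  {"x": 0, "y": -5, "z": 0, "rx": 0, "ry": 0, "rz": 0},
  {"x": 2, "y": -4, "z": 0, "rx": 0, "ry": 0, "rz": 0},
  {"x": 4, "y": 0, "z": 0, "rx": 0, "ry": 0, "rz": 0},
  {"x": 4, "y": 0, "z": 0, "rx": 0, "ry": 0, "rz": 0},
  {"x": 0, "y": 0, "z": 0, "rx": 0, "ry": 0, "rz": 0},
  {"x": 0, "y": 0, "z": 0, "rx": 0, "ry": 0, "rz": 0},
], jaw=6.5)

```text
clock: 28.7
position: [0.5152, -0.2248, 0.3876]
ee_rot: [-1.139, 1.263, -1.295]
force: [0.4, 0.2, -0.2]
width: 0.707
```

```bash
python3 - <<'E'
from g import *
go(bar(0),RB)
im=arm.get_image("scene");cv2.imwrite("pics/s18.png",im)
im=arm.get_image("top");cv2.imwrite("pics/t18.png",im)
E
```

```text
clock 28.70 pos [ 0.5152 -0.2248  0.3876] shift cm [-10.0854  15.7632  -1.0158] rot [-0.0275  0.0075 -0.0027] F [ 0.3769  0.2022 -0.217 ] w 6.493176504613322 j [ 0.3007  0.2337  0.0271  1.5153 -0.0153  1.3666 -1.3415]
```

View pics/s18.png

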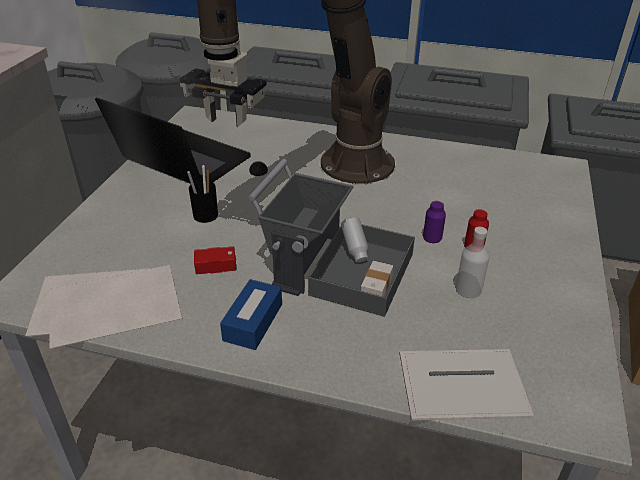

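View pics/t18.png

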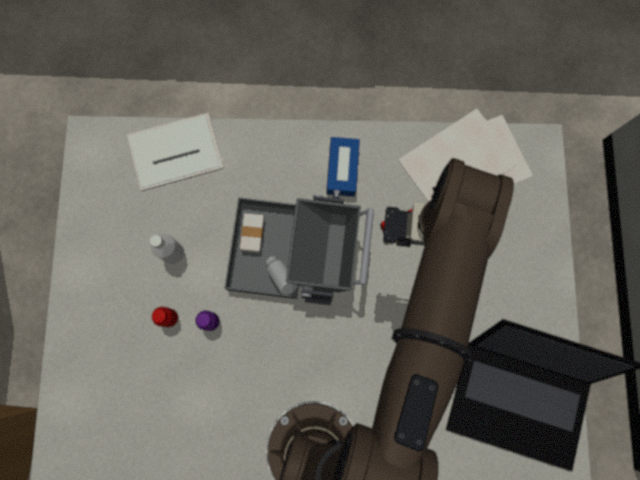

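```bash
python3 - <<'E'
from g import *
tub0=B(0,.120,-.15)
for n,a,b in[("can",(355,241),(280,275)),("carton",(377,278),(252,233))]:
    X,e=tri(ray("scene",a),ray("top",b));d=X-tub0;print(n,X,e,d@ux,d@uy,X[2])
for n,a in(("scene",["s18","scene0"]),):
    A=cv2.imread("pics/s18.png");Bm=cv2.imread("pics/scene0.png")
    d=cv2.absdiff(A,Bm).max(2)
    for nm,(x0,y0,x1,y1) in dict(bar=(245,160,290,210),water=(470,270,492,300),tiss=(220,280,285,348),pen=(188,168,220,224)).items(): print(nm,(d[y0:y1,x0:x1]>40).mean())
E
```

```text
can [0.4692 0.0965 0.0422] [np.float64(0.08353063763189326), np.float64(0.08353063763186859)] -0.07385563949446118 -0.04185636615133309 0.04217187949372847
carton [0.5893 0.1797 0.0316] [np.float64(0.900386095024631), np.float64(0.90038609502459)] 0.03648648753780317 0.05387147428554058 0.03163706968346834
bar 0.3231111111111111
water 0.0
tiss 0.0
pen 0.021763392857142856
```

```bash
python3 - <<'E'
import cv2,numpy as np
r=[cv2.resize(cv2.imread(f"pics/{n}.png")[145:265,240:360],None,fx=3.3,fy=3.3,interpolation=cv2.INTER_CUBIC) for n in("scene0","s18")]
cv2.imwrite("pics/cmp.png",np.hstack(r))
E
```

```text
(no output)
```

View pics/cmp.png

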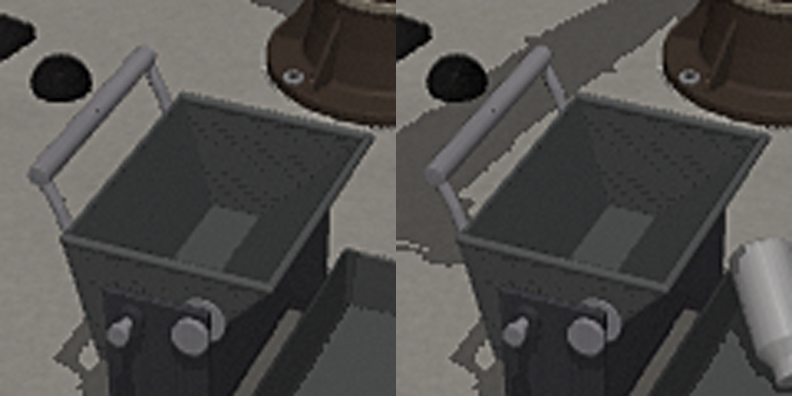

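The bin looks the same as at the start; only the arm's shadow differs. Handing in.

```bash
python3 - <<'E'
from h import *
print(arm.sign_off())
E
```

```text
the job is handed in; nothing more can be done
None
```

I put the carton and then the silver can into the upright bin. Then I took the bin by its bar, tipped it to about 1.85 rad so both fell into the tub, and eased it back at about 0.8 rad/s or less. I let go only once it was on its stop, and handed in at about 29 s.

**Bin:** It stands on its stop. The bar came back to its starting height (z 0.233) and stayed there under a light press. The before and after pictures match except for the arm's shadow.

**Can and carton:** Both are inside the tub. The can leans against the tub's near corner and did not move during the return. In the tub frame its centre is at about (-74, -42) mm and 42 mm high. The carton, measured on its top face, is at about (36, 54) mm and 32 mm high.

**Bystanders:** The water bottle and tissue box show no change in the before and after pictures. The pen cup area differs by about 2% of its pixels; I took this for shadow and did not check it further.

**What disagreed:**
- One triangulation of the can's neck, from the scene and wrist cameras while the bin was dumped, missed by 15 mm. I discarded it; the final scene and top measurement of the can agrees within 0.1 mm.
- While returning the bin I pressed too hard on the bar once, at about 22 N; this eased by the next reading.

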